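Open the bayonet cover of the fume filter

ROBOT

A 7-joint arm with a two-finger parallel gripper is mounted at the origin on a cart in front of the work surface, level with it; the furniture and walls round the work are solid. World frame = base frame: x ahead of the robot, y to its left, z up, the work surface at z = 0. Lengths are in mm, angles in rad, forces in N, time in s.
With the tool pointing down it reaches from about 400 to 900 mm from the base axis. Payload 5.6 kg.
Tool frame: the origin (TCP) lies on the centre line of the jaws, within the pads' length; the fingertips stand 8 mm ahead of it and the grasp point (between the pads) lies 11 mm behind it; y points along the fingers, x is the direction in which the jaws open and shut, and the axes are right-handed (so a half turn about y gives the same grasp; the last joint's range is limited). The gripper opens to 92 mm and grips with 3 to 60 N. Pads are 20 mm wide; open, the fingers measure 128 mm over their backs; the gripper's body (75 mm by 189 mm) begins 69 mm behind the grasp point.
Start: joints at [-1.182, 0.468, -0.012, 1.603, 0.006, 1.071, -0.056], TCP at [272.069, 590.328, 222.592] pointing down, gripper open.
Joint ranges: [-2.53, 2.53], [-0.31, 2.02], [-1.57, 1.55], [0.28, 2.44], [-1.29, 4.43], [0.15, 1.84], [-2.92, 2.92]. Speed limits (rad/s): [2.57, 2.57, 3.14, 3.14, 3.14, 3.14, 3.14].

INTERFACE

Orientations are given as a unit quaternion [x, y, z, w].
In Python, from workcell import arm gives the robot as it stands. The module is installed in compiled form; this text tells all that it offers.
- The arm moves only by the tool step_arm, never from a script. Its argument "rows" is a list of rows, each an object of numbers: "hand": the finger opening in mm, from 0 to 91.9; "dx", "dy", "dz": the shift along the tool's x, y, z in mm; "rx", "ry", "rz": the turn, a rotation vector about the tool's x, y, z in degrees. In form: [{"hand": .., "dx": .., "dy": .., "dz": .., "rx": .., "ry": .., "rz": ..}, ...]. A call has exactly 5 rows; each row shifts and turns the commanded pose from where the row before left it, along the tool's axes as they then stand; what a row does not reach is not made up. A row lasts 1/8 s, in which the tool goes at most 62.5 mm and 10.7 degrees, less where a joint would pass 70% of its speed; a pose out of reach is approached as far as the arm can. A call with a gripper value outside its range is refused whole. The fingers move at their own pace and stop on an object; the grip force is fixed at half the most. Time passes only in rows, so rows that do not move let the fingers close, or fill a call up. It gives the time, the measured TCP pose, the force and the opening at its end, in the units of the state.
- arm.get_obs(): the state, without advancing time (a new reading comes with each control period).
- arm.camera(name): name is "side" or "top" or "wrist"; returns a dict with "image" (480x640x3 uint8, red, green, blue), "mtx" (3x3 intrinsics, pixels), "rvec" (rotation vector, rad) and "tvec" (3), from world to camera coordinates, as OpenCV has them. Camera axes: x right, y down, z forward; pixel columns grow to the right and rows downward; lengths in mm; the calibration is good to about 2 mm. The wrist camera is an equidistant fisheye: a pixel r from the principal point sees the ray r / f radians off the axis. A picture is of the moment at which its call begins. There is no depth.
- arm.sign_off(): hands the job in, once; it reports no verdict.
Trained networks look in a picture, given as the dict that the camera call returned (one of the last four; its "shot" number tells which), for a name from the list of things; names that differ only in an ending like _2 or _b are one class to them, and where a whole thing is asked for, a point or a joint stands for the part that bears it (a point fixed in the world has none). Each returns a list of dicts, best first, with "conf" (0 to 1); they miss things now and then, are a little off and sometimes report something else, mostly with a low value. They report only what shows in the picture. A call takes as long as a camera call. They do not tell look-alikes from the thing itself.
- arm.spot_in(picture, label): "location" ([x, y, z] in mm, in the coordinates of the camera as it stood for that picture, good to about 4 mm: the middle of the surface that is visible of it).
- arm.outline_of(picture, label): "mask" (480x640 bool, what is visible of it).
The state is a dict: "t": time; "joint_pos": joint angles; "joint_velocities": joint speeds; "tau": joint torques, N m; "position": TCP position; "ee_rot": TCP orientation; "ft_force": force on the tool from outside, world axes, zero at the start; "ft_torque": the same for the moment, N m; "gripper_width": finger opening in mm.
Only numpy, scipy, OpenCV 4.12 (cv2) and the standard library are available. Lean on these libraries where they do the work, as an engineer would, in place of code of your own. Each camera call takes 0.05 s, during which the arm holds its last target.

TASK

Open the bench fume filter so that its cartridge can be changed: press the blue cover down against its spring, twist it counter-clockwise, up to a quarter turn, until you feel it meet its stop, and lift it straight off without forcing it. Set it down gently, right way up, in the steel parts dish, let go, and leave everything else on the bench where it is.

Things in the scene. Friction and masses are not known exactly. Their poses are not given: they have to be found in the camera images.
- cover_grip (a point): Blue knurled cover of the fume filter, loose, 68 mm diameter, 0.1-0.2 kg. Point: on its axis, half-way up the black grip bar on top. Frame: z up the axis, x along the bar. Bar: 56 mm long (x), 14 thick (y), from 12 mm below to 12 above the point, white dot at its +x end; grip it across the 14 mm. The flat top face lies 12 mm below the point, the lower rim 37 mm.
- cover_rim (a point): Point on the cover's axis at its lower rim. Inside is a hidden two-lug bayonet. A spring (800 N/m) lifts the cover with 6 N into its locked seat. Press it down 5-7 mm (10-12 N; bottoms hard at 8 mm), keep it down and turn counter-clockwise from above to a rigid stop, felt as a rising moment (friction alone: up to 0.3 N m).
- housing_top (a point): Centre of the canister's flat top, on the axis, 50 mm up, under the closed cover (rim 10 mm above this point). The stop comes after 45 to 88 degrees of turn, different each time, not visible. At the stop or up to 6 degrees short of it, the cover lifts straight off; clear 25 mm up. Do not force it: over 90 N between cover and canister spoils it, so keep below 0.8 N m at the stop.
- housing: Grey filter canister, fixed: round drum 96 mm diameter (112 at its foot), 50 mm tall. Origin: centre of its underside, on the bench; its vertical axis is the cover's axis. A black hose spigot sticks out to 68 mm from the axis on its +x side, 26 mm up. Closed, the cover's flat top face is 85 mm and the top of its bar 109 mm above the bench.
- dish_floor (a point): The round steel parts dish, fixed, 112 mm diameter at its foot, 132 mm at the rim, 14 mm tall, with a black floor of about 100 mm diameter. This point is the centre of its inner floor, 4 mm above the bench. A cover standing in it has its cover_grip point 37 mm above this one.
- marker_a: Bystander: marker pen lying on the bench, 14x124x14 mm, loose; origin at the centre of its underside.
- glass_nugget3: Bystander: blue glass nugget, 24 mm across, 9 mm tall, loose; origin at the centre of its underside.
- glass_cutter: Bystander: brass glass cutter lying on the bench, 13x136x13 mm, loose; origin at the centre of its underside.
- flux_bottle: Bystander: cream bottle with a red cap, 48 mm diameter, 103 mm tall, standing loose; origin at the centre of its underside.
- solder_spool: Bystander: solder spool, 55 mm diameter, 40 mm tall, standing loose; origin at the centre of its underside.
Not all that is in view belongs to the job. There is more than one size of the part that bears cover_grip; the job needs the larger.

How it is judged (in metres and radians):
On the way:
1. the cover is freed and lifted clear of the canister, in the gripper (z of cover_grip in the frame of housing above 0.125 m and contact force between the fingers and cover above 0.5 N), for 0.1 s.
At the end, for the whole second after the job is handed in: The cover stands flat (within 0.1 rad) and right way up on the floor of the parts dish, its axis within 30 mm of the dish's, released and at rest (horizontal distance between cover_grip and dish_floor below 0.03 m and z of cover_grip in the frame of dish_floor between 0.033 and 0.04 m and angle between cover_grip's own z axis and vertical below 0.1 rad and linear speed of cover below 0.02 m/s); the robot touches nothing.
It fails at once if the cover is forced (over 90 N between it and the canister) (contact force between cover and housing above 90 N).
It fails at once if the cover is dropped or thrown (falls free from more than about 2 cm) (contact force between the fingers and cover below 0.05 N and linear speed of cover above 0.65 m/s).
It fails at once if a bystander is moved by more than 3 cm (distance of any of marker_a, glass_nugget3, glass_cutter, flux_bottle, solder_spool from where it was at the start of the episode above 0.03 m).
It also fails if it takes over 58 s, if anything falls off the work surface, if the arm or the gripper's body presses on something with over 40 N, if the wrist force passes 120 N, or if a joint passes its speed limit or range.

## Working session

There is one attempt and no reset: what is moved stays moved. The work goes in short steps, Python scripts to look and compute and a tool call to move; the robot and the scene stay as the last step left them, time stands still between calls to the robot, and variables do not carry over. Pictures are saved under pics/ and viewed, and the job is handed in when it is done.

Besides the shell and the picture viewer there is one more tool, called after "Call:" as a command line: name --argument value ..., lists and objects as JSON in quotes. step_arm: Moves the arm, as the interface text tells. Its arguments: {"type":"object","properties":{"rows":{"type":"array"}},"required":["rows"]}

```bash
mkdir -p pics
cat > h.py <<'E'
import numpy as np, cv2
from workcell import arm
from scipy.spatial.transform import Rotation as R
def save(c,n): cv2.imwrite('pics/'+n,c['image'][:,:,::-1])
def c2w(c,p):
    Rm=cv2.Rodrigues(np.array(c['rvec'],float))[0]; return Rm.T@(np.array(p,float)-np.array(c['tvec'],float).ravel())
E
python3 - <<'E'
from h import *
o=arm.get_obs(); print({k:np.round(v,3) for k,v in o.items()})
for n in ['side','top','wrist']:
    c=arm.camera(n); save(c,n+'0.png'); print(n,c['mtx'],c2w(c,[0,0,0]))
    for l in ['cover_grip','housing','dish_floor','flux_bottle','solder_spool','marker_a','glass_cutter','glass_nugget3']:
        print(l,[(round(d['conf'],2),np.round(c2w(c,d['location']))) for d in arm.spot_in(c,l)])
E
```

```text
{'t': np.float64(0.0), 'joint_pos': array([-1.182,  0.468, -0.012,  1.604,  0.006,  1.071, -0.056]), 'joint_velocities': array([-0.   , -0.002, -0.   , -0.   , -0.   ,  0.001,  0.   ]), 'tau': array([-0.0000e+00, -5.2057e+01, -1.3000e-02, -2.4375e+01, -5.7000e-02,
        1.7000e-02,  0.0000e+00]), 'position': array([271.881, 589.768, 221.644]), 'ee_rot': array([ 0.596,  0.381, -0.382, -0.595]), 'ft_force': array([-0.17 ,  0.105, -0.206]), 'ft_torque': array([0.043, 0.003, 0.02 ]), 'gripper_width': np.float64(91.748)}
side [[519.13208339   0.         318.11993109]
 [  0.         519.13208339 251.82795371]
 [  0.           0.           1.        ]] [ 192.57794814 -955.5780357   929.92085073]
cover_grip [(0.66, array([ 570., -290.,   88.])), (0.56, array([618., -43.,  22.]))]
housing [(0.85, array([ 556., -314.,   38.]))]
dish_floor [(0.72, array([526., 106.,   5.]))]
flux_bottle [(0.67, array([344., 194.,  54.]))]
solder_spool [(0.65, array([323., 282.,  44.]))]
marker_a [(0.51, array([ 502., -116.,   11.]))]
glass_cutter [(0.7, array([ 537., -421.,   12.]))]
glass_nugget3 [(0.64, arr
[... 281 characters left out ...]
))]
housing [(0.55, array([ 553., -259.,   45.]))]
dish_floor [(0.89, array([516., 100.,   4.]))]
flux_bottle [(0.9, array([344., 200.,  72.])), (0.73, array([334., 278.,  40.]))]
solder_spool [(0.6, array([332., 280.,  40.]))]
marker_a [(0.89, array([ 503., -108.,   12.]))]
glass_cutter [(0.8, array([ 533., -420.,   10.]))]
glass_nugget3 [(0.4, array([ 548., -263.,   48.]))]
wrist [[371.64829954   0.         320.363789  ]
 [  0.         371.64829954 237.43362155]
 [  0.           0.           1.        ]] [199.17636886 625.17493252 384.82333225]
cover_grip []
housing []
dish_floor []
flux_bottle []
solder_spool [(0.72, array([320., 302.,   4.]))]
marker_a []
glass_cutter []
glass_nugget3 []
```

View pics/side0.png

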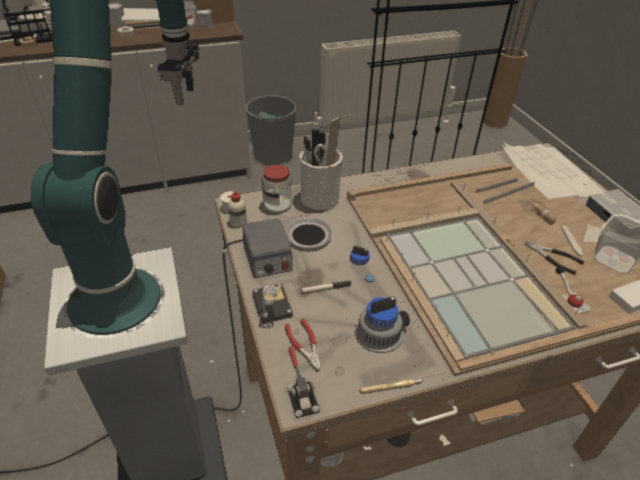

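View pics/top0.png

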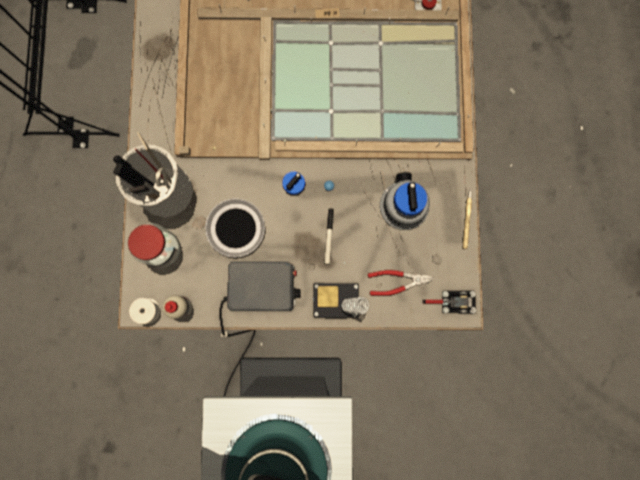

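View pics/wrist0.png

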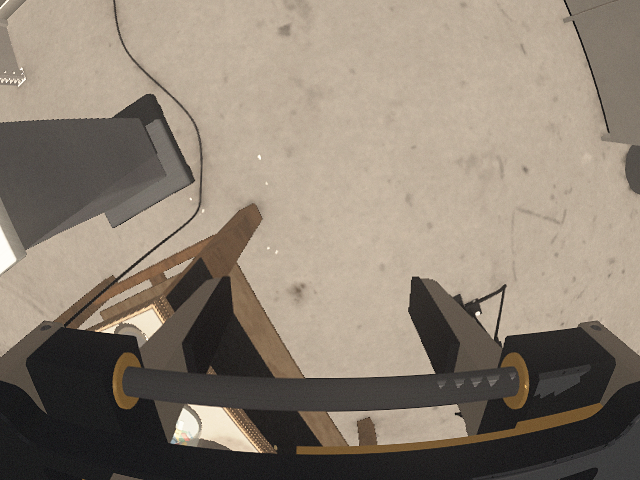

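Run:
```python
from h import *
print(np.round(R.from_quat([0.596,0.381,-0.382,-0.595]).as_matrix(),2))
a=arm.camera('side'); b=arm.camera('top')
ca=cv2.resize(a['image'][225:365,320:460],(560,560),interpolation=cv2.INTER_CUBIC)
cb=cv2.resize(b['image'][150:250,270:450],(1008//2*1,280),interpolation=cv2.INTER_CUBIC)
cb=cv2.resize(b['image'][160:240,370:450],(560,560),interpolation=cv2.INTER_CUBIC)
cv2.imwrite('pics/crop1.png',cv2.resize(np.hstack([ca,cb]),(800,400))[:,:,::-1])
for c in(a,b):
  for l in ['cover_grip','housing','dish_floor','flux_bottle']:
    for d in arm.outline_of(c,l):
        ys,xs=np.nonzero(d['mask']); print(l,round(d['conf'],2),xs.min(),xs.max(),ys.min(),ys.max(),xs.mean().round(1),ys.mean().round(1))
```

```text
[[ 0.42 -0.   -0.91]
 [ 0.91 -0.    0.42]
 [-0.   -1.   -0.  ]]
cover_grip 0.88 367 399 296 327 382.8 311.1
cover_grip 0.78 351 369 247 264 359.8 255.6
housing 0.57 355 410 309 352 380.9 333.1
housing 0.16 286 331 217 247 308.9 232.0
dish_floor 0.68 286 332 217 248 308.8 232.0
flux_bottle 0.92 228 246 192 226 237.1 209.9
flux_bottle 0.29 356 409 309 352 381.2 333.4
cover_grip 0.9 283 303 173 194 293.0 183.1
cover_grip 0.72 394 426 182 215 409.8 198.5
cover_grip 0.33 163 191 295 316 177.0 306.0
housing 0.74 379 429 171 229 399.8 205.9
housing 0.31 462 471 192 248 466.8 222.0
flux_bottle 0.6 163 191 295 317 176.9 306.1
```

View pics/crop1.png

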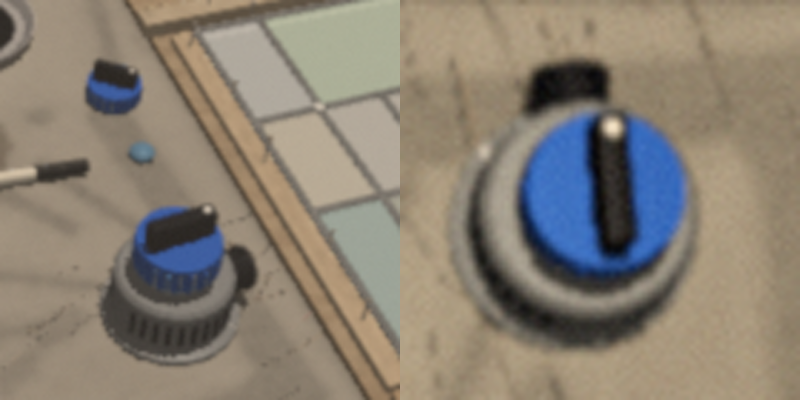

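```bash
cat >> h.py <<'E'
def ray(c,u,v):
    Rm=cv2.Rodrigues(np.array(c['rvec'],float))[0]; d=Rm.T@np.linalg.inv(c['mtx'])@[u,v,1]; return c2w(c,[0,0,0]),d/np.linalg.norm(d)
def atz(c,u,v,z):
    o,d=ray(c,u,v); return o+d*(z-o[2])/d[2]
def tri(r1,r2):
    (o1,d1),(o2,d2)=r1,r2; t=np.linalg.lstsq(np.c_[d1,-d2],o2-o1,rcond=None)[0]
    p,q=o1+d1*t[0],o2+d2*t[1]; return (p+q)/2,np.linalg.norm(p-q)
E
python3 - <<'E'
from h import *
a=arm.camera('side'); b=arm.camera('top')
print('dot',tri(ray(a,392.5,298.5),ray(b,412.4,185.4)))
print('end',tri(ray(a,371.5,303.8),ray(b,413.4,209)))
def blue(c,x0,x1,y0,y1):
    I=c['image'][y0:y1,x0:x1].astype(int); m=((I[...,2]>I[...,0]+50)).astype(np.uint8)
    p=cv2.findNonZero(m); h=cv2.convexHull(p); 
    return h[:,0]+[x0,y0]
hb=blue(b,370,450,160,240); print('top ellipse',cv2.fitEllipse(hb), cv2.minEnclosingCircle(hb.astype(np.float32)))
(u,v),_=cv2.minEnclosingCircle(hb.astype(np.float32))
print('topface from top cam z85',atz(b,u,v,85))
da=[d for d in arm.outline_of(b,'dish_floor')];print(len(da))
for c,box in((b,(200,275,190,270)),(a,(280,340,210,255))):
    x0,x1,y0,y1=box; I=c['image'][y0:y1,x0:x1].max(axis=2); m=(I<60).astype(np.uint8)
    n,l,s,ce=cv2.connectedComponentsWithStats(m); k=1+np.argmax(s[1:,4]); uv=ce[k]+[x0,y0]; print('dish',uv,s[k],atz(c,*uv,4))
I=a['image']
E
```

```text
dot (array([ 591.50455551, -279.12173192,  111.15858753]), np.float64(4.244914725038749))
end (array([ 542.3288638 , -280.14406118,  110.9659047 ]), np.float64(4.220200669358374))
top ellipse ((410.3489990234375, 198.24232482910156), (32.03385925292969, 32.54344177246094), 89.91690063476562) ((410.25244140625, 198.16505432128906), 16.396089553833008)
topface from top cam z85 [ 568.3363672  -278.55961419   85.        ]
1
dish [235.17937608 227.84142114] [  16   19   39   38 1154] [516.39416952  97.2560959    4.        ]
dish [308.13276231 234.38115632] [ 13  15  31  20 467] [519.86338537 100.50614704   4.        ]
```

```bash
cat >> h.py <<'E'
def plan(target,yaw_x,n,dec=0,ydec=1):
    """rows from the present pose to target TCP with tool x at world azimuth yaw_x (deg), tool down"""
    o=arm.get_obs(); M=R.from_quat(o['ee_rot']).as_matrix(); p=np.array(o['position'])
    M1=np.c_[[np.cos(np.radians(yaw_x)),np.sin(np.radians(yaw_x)),0],[0,0,-1],[-np.sin(np.radians(yaw_x)),np.cos(np.radians(yaw_x)),0]]
    M1[:,2]=np.cross(M1[:,0],M1[:,1])
    rv=R.from_matrix(M.T@M1).as_rotvec(degrees=True); print('p',p.round(1),'yaw',np.degrees(np.arctan2(M[1,0],M[0,0])).round(2),'rv',rv.round(2),'tilt',M[2,1].round(4))
    st=(np.array(target)-p)
    rows=[];q=p.copy();C=M.copy()
    for i in range(n):
        want=p+st*(i+1)/n
        d=np.round(C.T@(want-q),dec); r=np.round(rv/n,ydec)
        rows.append({'dx':d[0],'dy':d[1],'dz':d[2],'rx':r[0],'ry':r[1],'rz':r[2]})
        q=q+C@d; C=C@R.from_rotvec(r,degrees=True).as_matrix()
    for r in rows: print({k:float(x) for k,x in r.items()})
    print('end',q.round(1))
E
python3 - <<'E'
from h import *
plan([568,-279,260],-88.8,15)
E
```

```text
p [272.1 590.3 222.6] yaw 65.25 rv [  0.   154.05   0.  ] tilt -1.0
{'dx': -44.0, 'dy': -2.0, 'dz': -42.0, 'rx': 0.0, 'ry': 10.3, 'rz': 0.0}
{'dx': -36.0, 'dy': -3.0, 'dz': -50.0, 'rx': 0.0, 'ry': 10.3, 'rz': 0.0}
{'dx': -27.0, 'dy': -2.0, 'dz': -55.0, 'rx': 0.0, 'ry': 10.3, 'rz': 0.0}
{'dx': -17.0, 'dy': -3.0, 'dz': -59.0, 'rx': 0.0, 'ry': 10.3, 'rz': 0.0}
{'dx': -5.0, 'dy': -2.0, 'dz': -61.0, 'rx': 0.0, 'ry': 10.3, 'rz': 0.0}
{'dx': 5.0, 'dy': -3.0, 'dz': -61.0, 'rx': 0.0, 'ry': 10.3, 'rz': 0.0}
{'dx': 16.0, 'dy': -2.0, 'dz': -59.0, 'rx': 0.0, 'ry': 10.3, 'rz': 0.0}
{'dx': 27.0, 'dy': -3.0, 'dz': -55.0, 'rx': 0.0, 'ry': 10.3, 'rz': 0.0}
{'dx': 36.0, 'dy': -2.0, 'dz': -50.0, 'rx': 0.0, 'ry': 10.3, 'rz': 0.0}
{'dx': 44.0, 'dy': -3.0, 'dz': -42.0, 'rx': 0.0, 'ry': 10.3, 'rz': 0.0}
{'dx': 51.0, 'dy': -2.0, 'dz': -34.0, 'rx': 0.0, 'ry': 10.3, 'rz': 0.0}
{'dx': 56.0, 'dy': -3.0, 'dz': -24.0, 'rx': 0.0, 'ry': 10.3, 'rz': 0.0}
{'dx': 60.0, 'dy': -2.0, 'dz': -13.0, 'rx': 0.0, 'ry': 10.3, 'rz': 0.0}
{'dx': 61.0, 'dy': -3.0, 'dz': -3.0, 'rx': 0.0, 'ry': 10.3, 'rz': 0.0}
{'dx': 61.0, 'dy': -2.0, 'dz': 8.0, 'rx': 0.0, 'ry': 10.3, 'rz': 0.0}
end [ 568.  -279.3  259.6]
```

Call:
step_arm --rows '[{"hand": 91,"dx": -44,"dy": -8,"dz": -42,"rx": 0,"ry": 10.3,"rz": 0},{"hand": 91,"dx": -36,"dy": -8,"dz": -50,"rx": 0,"ry": 10.3,"rz": 0},{"hand": 91,"dx": -27,"dy": -8,"dz": -55,"rx": 0,"ry": 10.3,"rz": 0},{"hand": 91,"dx": -17,"dy": -8,"dz": -59,"rx": 0,"ry": 10.3,"rz": 0},{"hand": 91,"dx": -5,"dy": -5,"dz": -61,"rx": 0,"ry": 10.3,"rz": 0}]'

```text
t: 2.62
position: [371.6, 298.7, 260.3]
ee_rot: [-0.702, -0.083, 0.082, 0.703]
ft_force: [1.2, 0.2, 0.1]
gripper_width: 91.0
```

Call:
step_arm --rows '[{"hand": 91,"dx": 5,"dy": 0,"dz": -61,"rx": 0,"ry": 10.3,"rz": 0},{"hand": 91,"dx": 16,"dy": 0,"dz": -59,"rx": 0,"ry": 10.3,"rz": 0},{"hand": 91,"dx": 27,"dy": 0,"dz": -55,"rx": 0,"ry": 10.3,"rz": 0},{"hand": 91,"dx": 36,"dy": 0,"dz": -50,"rx": 0,"ry": 10.3,"rz": 0},{"hand": 91,"dx": 44,"dy": 0,"dz": -42,"rx": 0,"ry": 10.3,"rz": 0}]'

```text
t: 3.25
position: [470.0, 8.9, 260.1]
ee_rot: [-0.668, 0.23, -0.231, 0.669]
ft_force: [0.6, -0.1, -0.4]
gripper_width: 91.1
```

Call:
step_arm --rows '[{"hand": 91,"dx": 51,"dy": 0,"dz": -34,"rx": 0,"ry": 10.3,"rz": 0},{"hand": 91,"dx": 56,"dy": 0,"dz": -24,"rx": 0,"ry": 10.3,"rz": 0},{"hand": 91,"dx": 60,"dy": 0,"dz": -13,"rx": 0,"ry": 10.3,"rz": 0},{"hand": 91,"dx": 61,"dy": 0,"dz": -3,"rx": 0,"ry": 10.3,"rz": 0},{"hand": 91,"dx": 61,"dy": 0,"dz": 8,"rx": 0,"ry": 10.3,"rz": 0}]'

```text
t: 3.88
position: [568.9, -280.7, 259.7]
ee_rot: [-0.502, 0.498, -0.498, 0.502]
ft_force: [-0.2, 0.5, -0.4]
gripper_width: 91.2
```

Run:
```python
from h import *
o=arm.get_obs(); print(o['joint_pos'].round(2),o['position'],o['ft_force'],o['ft_torque'])
c=arm.camera('wrist'); save(c,'w1.png'); print(c2w(c,[0,0,0]))
print([(d['conf'],c2w(c,d['location']).round(1)) for d in arm.spot_in(c,'cover_grip')])
print(cv2.Rodrigues(c['rvec'])[0].round(3))
```

```text
[-0.18  0.5   0.83  1.65 -0.39  1.17 -0.82] [ 568.92733716 -280.66058333  259.73486847] [-0.18547636  0.52474691 -0.3749751 ] [ 0.05192469  0.14097252 -0.02694971]
[ 651.99443342 -279.38292381  422.01604553]
[(0.71, array([ 574.1, -281.1,   82.6])), (0.69, array([621.4, -38.7,  17.1]))]
[[ 0.008 -1.    -0.   ]
 [-0.958 -0.008  0.288]
 [-0.288 -0.002 -0.958]]
```

View pics/w1.png

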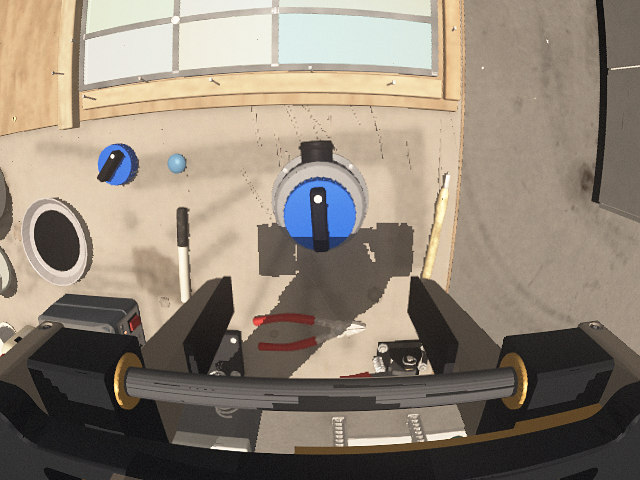

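```bash
cat >> h.py <<'E'
def fray(c,u,v):
    q=cv2.fisheye.undistortPoints(np.array([[[u,v]]],float),c['mtx'],np.zeros(4))[0,0]
    Rm=cv2.Rodrigues(np.array(c['rvec'],float))[0]; d=Rm.T@[q[0],q[1],1]; return c2w(c,[0,0,0]),d/np.linalg.norm(d)
def fatz(c,u,v,z):
    o,d=fray(c,u,v); return o+d*(z-o[2])/d[2]
E
python3 - <<'E'
from h import *
c=arm.camera('wrist')
print(fatz(c,318,199,109),fatz(c,321,247,109))
I=c['image'][165:260,270:370].astype(int); m=(I[...,2]>I[...,0]+50).astype(np.uint8)
h=cv2.convexHull(cv2.findNonZero(m))[:,0]+[270,165]
w=np.array([fatz(c,*p,85)[:2] for p in h]); print(cv2.minEnclosingCircle(w.astype(np.float32)),w.min(0),w.max(0))
cv2.imwrite('pics/w1c.png',cv2.resize(c['image'][150:270,260:380],(720,720),interpolation=cv2.INTER_CUBIC)[:,:,::-1])
b=arm.camera('top')
print('dot tri', tri(fray(c,318,199),ray(b,412.4,185.4)))
E
```

```text
[ 590.41464521 -284.71463433  109.        ] [ 547.28337461 -287.37428695  109.        ]
((573.6243286132812, -278.78314208984375), 34.8402099609375) [ 540.32810996 -312.67050711] [ 608.05441388 -245.47482375]
dot tri (array([ 590.34406281, -282.42498557,  103.11518787]), np.float64(5.034535968924985))
```

View pics/w1c.png

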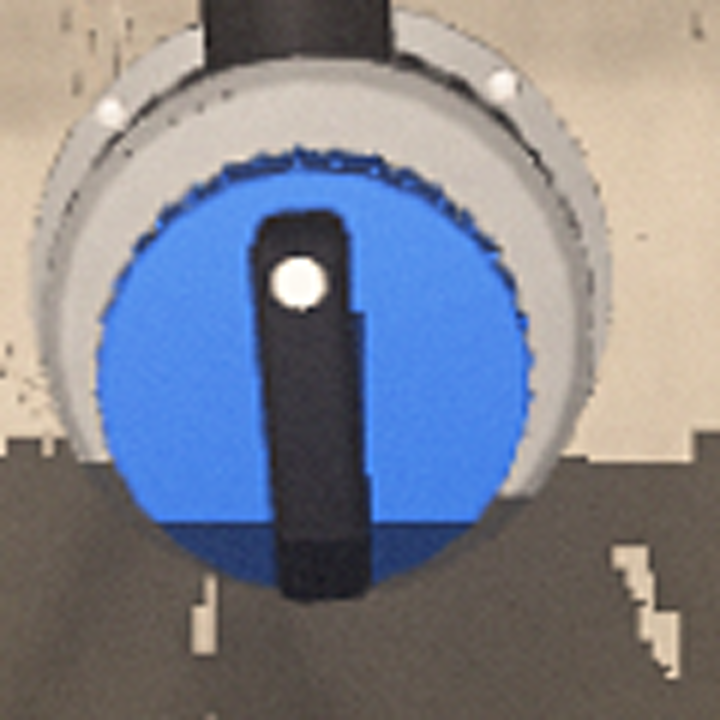

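Run:
```python
from h import *
o=arm.get_obs(); print(o['t'],o['joint_pos'].round(3),o['position'],R.from_quat(o['ee_rot']).as_matrix().round(4))
c=arm.camera('wrist'); save(c,'w2.png');print(c2w(c,[0,0,0]),cv2.Rodrigues(c['rvec'])[0].round(3))
I=c['image'][165:260,270:370].astype(int); m=(I[...,2]>I[...,0]+50).astype(np.uint8)
h=cv2.convexHull(cv2.findNonZero(m))[:,0]+[270,165]
w=np.array([fatz(c,*p,85)[:2] for p in h]); print(cv2.minEnclosingCircle(w.astype(np.float32)),w.min(0),w.max(0))
# white dot
J=c['image'][180:215,295:335].astype(int); mm=(J.min(2)>200).astype(np.uint8); n,l,s,ce=cv2.connectedComponentsWithStats(mm); print(s,ce+[295,180])
cv2.imwrite('pics/w2c.png',cv2.resize(c['image'][150:270,260:380],(720,720),interpolation=cv2.INTER_CUBIC)[:,:,::-1])
```

```text
4.075 [-0.185  0.498  0.832  1.649 -0.392  1.171 -0.818] [ 567.54956852 -280.43647098  258.86370354] [[ 1.140e-02 -1.500e-03  9.999e-01]
 [-9.999e-01 -4.000e-04  1.140e-02]
 [ 4.000e-04 -1.000e+00 -1.500e-03]]
[ 651.00525237 -278.79863649  420.98679085] [[ 0.011 -1.     0.   ]
 [-0.957 -0.01   0.29 ]
 [-0.29  -0.004 -0.957]]
((573.7605590820312, -278.8349914550781), 34.853302001953125) [ 539.63369273 -312.24883106] [ 608.4298629  -245.00812424]
[[   0    0   40   35 1350]
 [  19   14    8    8   50]] [[314.38222222 196.99925926]
 [317.68       197.02      ]]
```

View pics/w2c.png

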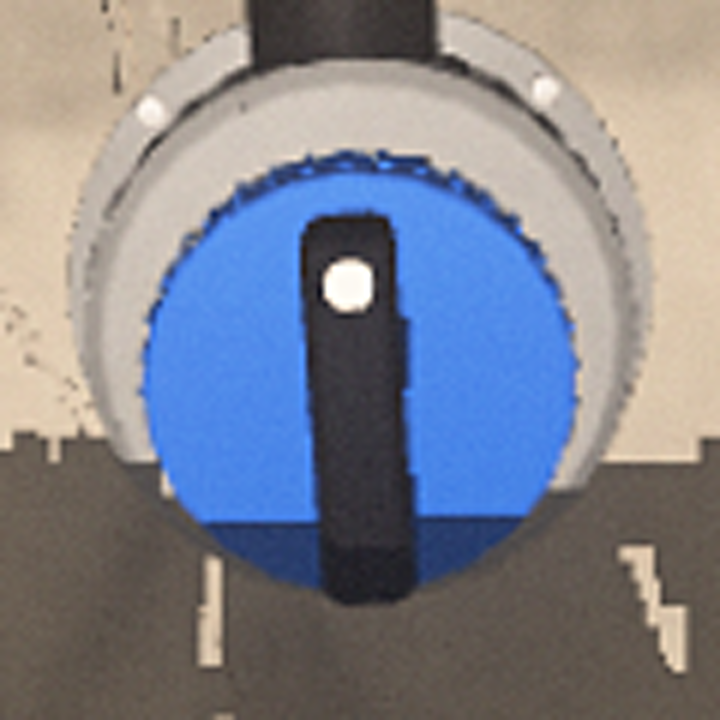

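Run:
```python
from h import *
c=arm.camera('wrist'); o=arm.get_obs();print(o['t'],o['position'])
for p in [(317.7,197),(318.2,185.5),(321.3,241.3)]: print(fatz(c,*p,109).round(1))
save(c,'w3.png')
print('housing foot', [ (d['conf'],c2w(c,d['location']).round(1)) for d in arm.spot_in(c,'housing')])
for c in (arm.camera('top'),arm.camera('side')):
    print([ (d['conf'],c2w(c,d['location']).round(1)) for d in arm.spot_in(c,'housing')])
b=arm.camera('top'); a=arm.camera('side'); save(a,'s3.png');save(b,'t3.png')
cv2.imwrite('pics/s3c.png',cv2.resize(a['image'][275:365,335:455],(800,600),interpolation=cv2.INTER_CUBIC)[:,:,::-1])
```

```text
4.175 [ 568.130079   -277.91031817  259.35806784]
[ 592.9 -275.4  109. ]
[ 602.8 -275.7  109. ]
[ 553.3 -279.   109. ]
housing foot [(0.63, array([ 603.8, -278. ,   43.2])), (0.38, array([360.6, 206. ,  45. ]))]
[]
[(0.86, array([ 556.8, -316.5,   37.8]))]
```

View pics/s3c.png

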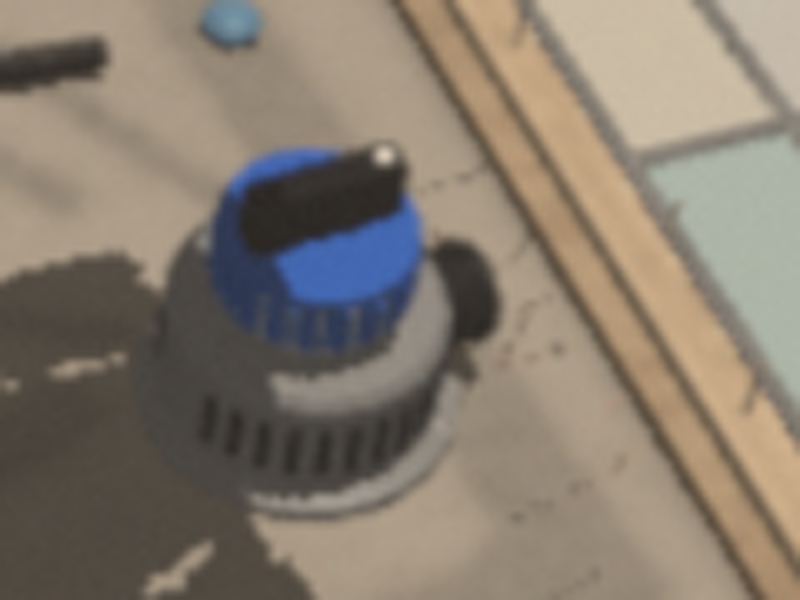

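Call:
step_arm --rows '[{"hand": 91,"dx": 0,"dy": 30,"dz": 1,"rx": 0,"ry": -1,"rz": 0},{"hand": 91,"dx": 0,"dy": 40,"dz": 0,"rx": 0,"ry": 0,"rz": 0},{"hand": 91,"dx": 0,"dy": 35,"dz": 0,"rx": 0,"ry": 0,"rz": 0},{"hand": 91,"dx": 0,"dy": 20,"dz": 0,"rx": 0,"ry": 0,"rz": 0},{"hand": 91,"dx": 0,"dy": 0,"dz": 0,"rx": 0,"ry": 0,"rz": 0}]'

```text
t: 5.15
position: [568.5, -278.8, 133.7]
ee_rot: [0.508, -0.493, 0.492, -0.507]
ft_force: [-0.2, 0.3, 0.3]
gripper_width: 90.9
```

Run:
```python
from h import *
c=arm.camera('wrist'); save(c,'w4.png'); o=arm.get_obs(); print(o['t'],o['position'],R.from_quat(o['ee_rot']).as_matrix().round(3)[:2,0],c2w(c,[0,0,0]))
arm.camera('wrist');arm.camera('wrist');c=arm.camera('wrist'); save(c,'w5.png'); o=arm.get_obs(); print(o['t'],o['position'],R.from_quat(o['ee_rot']).as_matrix().round(3)[:2,0],c2w(c,[0,0,0]))
```

```text
5.2 [ 569.27373436 -279.45018997  134.97971968] [ 0.031 -1.   ] [ 652.01821265 -275.78901548  295.73098816]
5.35 [ 569.96287396 -279.7884032   136.17032561] [ 0.031 -1.   ] [ 652.6966426  -276.56198583  298.50296909]
```

View pics/w5.png

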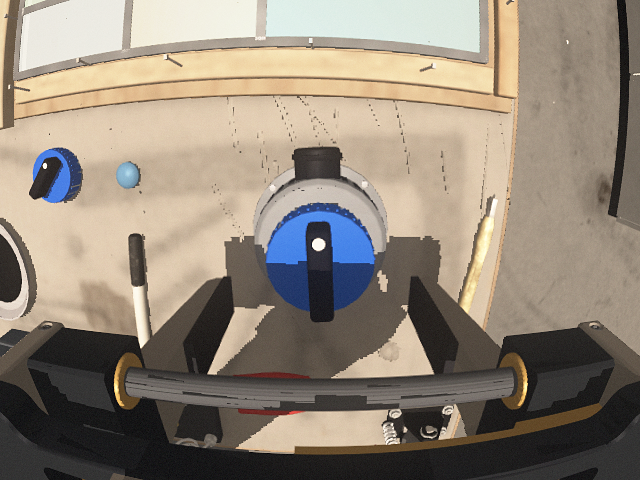

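```bash
cat >> h.py <<'E'
def fproj(c,P):
    return cv2.fisheye.projectPoints(np.array(P,float).reshape(1,-1,3),np.array(c['rvec'],float).reshape(3,1),np.array(c['tvec'],float).reshape(3,1),c['mtx'],np.zeros(4))[0][0]
E
python3 - <<'E'
from h import *
o=arm.get_obs(); c=arm.camera('wrist'); M=R.from_quat(o['ee_rot']).as_matrix();p=o['position'];print(p)
J=c['image'].copy()
T=np.array([[sx,8,z] for sx in(-45.8,45.8) for z in(-10,10)]); uv=fproj(c,(M@T.T).T+p); print(uv.round(1))
for u,v in uv: cv2.circle(J,(int(u),int(v)),2,(255,0,0),-1)
ang=np.linspace(0,2*np.pi,60)
cx,cy=570,-279
for r,z,col in((34,85,(255,255,0)),(48,50,(0,255,0)),(56,2,(255,0,255))):
    for u,v in fproj(c,np.c_[cx+r*np.cos(ang),cy+r*np.sin(ang),0*ang+z]): cv2.circle(J,(int(round(u)),int(round(v))),0,col,-1)
for u,v in fproj(c,[[cx+28,cy+7,109],[cx+28,cy-7,109],[cx-28,cy+7,109],[cx-28,cy-7,109]]):cv2.circle(J,(int(round(u)),int(round(v))),1,(255,0,0),-1)
cv2.imwrite('pics/w6c.png',cv2.resize(J[140:340,210:430],(792,720)[:2] if 0 else (660,600),interpolation=cv2.INTER_NEAREST)[:,:,::-1])
E
```

```text
[ 569.96287396 -279.7884032   136.17032561]
[[234.8 313.5]
 [231.3 278.8]
 [408.3 313.3]
 [411.8 278.7]]
```

View pics/w6c.png

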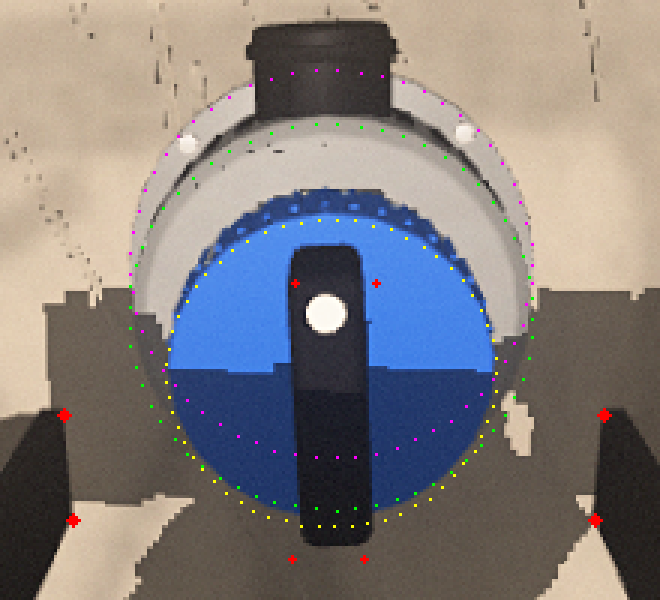

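```bash
cat > ov.py <<'E'
from h import *
import sys
cx,cy,yw=map(float,sys.argv[1:4]); name=sys.argv[4]
c=arm.camera('wrist');o=arm.get_obs(); M=R.from_quat(o['ee_rot']).as_matrix();p=o['position'];print(o['t'],p,np.degrees(np.arctan2(M[0,0],-M[1,0])),'tilt',M[:,1].round(4),o['ft_force'].round(2))
J=cv2.resize(c['image'][140:340,210:430],(660,600),interpolation=cv2.INTER_CUBIC)
def dr(P,col):
    for u,v in fproj(c,P): cv2.circle(J,(int(round((u-210+.5)*3)),int(round((v-140+.5)*3))),1,col,-1)
ang=np.linspace(0,2*np.pi,80)
for r,z,col in((34,85,(255,255,0)),(48,50,(0,255,0)),(56,2,(255,0,255))):
    dr(np.c_[cx+r*np.cos(ang),cy+r*np.sin(ang),0*ang+z],col)
A=np.radians(yw);B=np.array([[np.cos(A),-np.sin(A)],[np.sin(A),np.cos(A)]])
dr([list(B@[i,j]+[cx,cy])+[z] for i in np.linspace(-28,28,9) for j in(-7,7) for z in (85,109) if z==109 or i==28],(255,0,0))
cv2.imwrite('pics/'+name,J[:,:,::-1])
E
python3 ov.py 572.8 -278.8 3.5 w7.png
```

```text
5.45 [ 569.75678197 -279.5909578   135.89934963] 1.7564172868374777 tilt [ 2.2e-03 -6.0e-04 -1.0e+00] [-0.32  0.18  0.38]
```

View pics/w7.png

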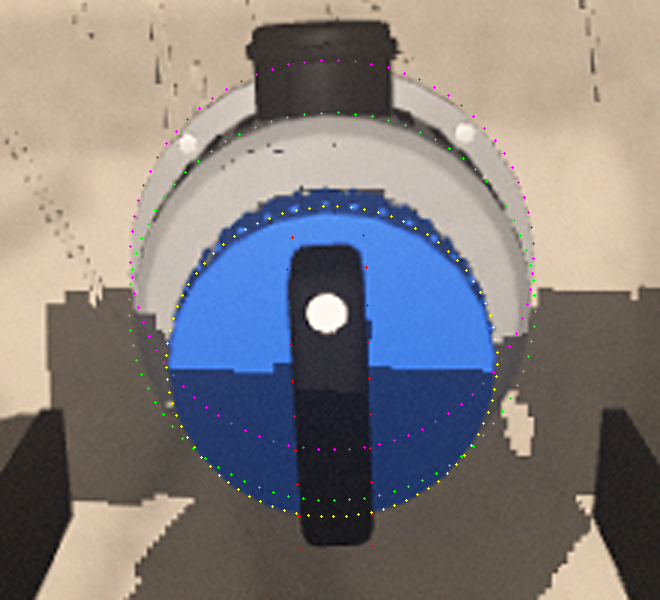

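Call:
step_arm --rows '[{"hand": 91,"dx": -1,"dy": 15,"dz": 2.5,"rx": 0,"ry": -1.4,"rz": 0},{"hand": 91,"dx": 0,"dy": 15,"dz": 0,"rx": 0,"ry": 0,"rz": 0},{"hand": 91,"dx": 0,"dy": 8,"dz": 0,"rx": 0,"ry": 0,"rz": 0},{"hand": 91,"dx": 0,"dy": 0,"dz": 0,"rx": 0,"ry": 0,"rz": 0},{"hand": 91,"dx": 0,"dy": 0,"dz": 0,"rx": 0,"ry": 0,"rz": 0}]'

```text
t: 6.08
position: [571.6, -278.4, 96.7]
ee_rot: [0.514, -0.486, 0.486, -0.513]
ft_force: [0.8, -0.9, 0.6]
gripper_width: 91.2
```

```bash
python3 ov.py 572.3 -278.5 3 w8.png
```

```text
6.125 [ 571.74640491 -278.43136796   96.93489081] 3.1438803057798492 tilt [ 6.e-04 -4.e-04 -1.e+00] [-0.88  0.29  1.6 ]
```

View pics/w8.png

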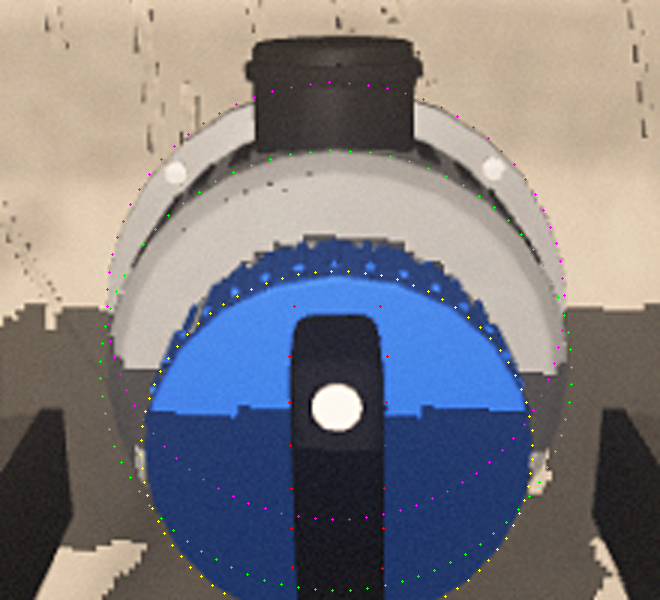

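Call:
step_arm --rows '[{"hand": 40,"dx": 0,"dy": 0,"dz": 0,"rx": 0,"ry": 0,"rz": 0},{"hand": 8,"dx": 0,"dy": 0,"dz": 0,"rx": 0,"ry": 0,"rz": 0},{"hand": 8,"dx": 0,"dy": 0,"dz": 0,"rx": 0,"ry": 0,"rz": 0},{"hand": 8,"dx": 0,"dy": 0,"dz": 0,"rx": 0,"ry": 0,"rz": 0},{"hand": 8,"dx": 0,"dy": 0,"dz": 0,"rx": 0,"ry": 0,"rz": 0}]'

```text
t: 6.75
position: [571.5, -278.1, 96.6]
ee_rot: [-0.514, 0.486, -0.486, 0.514]
ft_force: [-0.3, 0.3, 0.4]
gripper_width: 42.9
```

```bash
cat > st.py <<'E'
from h import *
o=arm.get_obs(); M=R.from_quat(o['ee_rot']).as_matrix()
# moment about tool axis at TCP? ft_torque as given
print(o['t'],'p',o['position'].round(2),'yaw',np.degrees(np.arctan2(M[0,0],-M[1,0])).round(2),'tilt',M[:2,1].round(4),'F',o['ft_force'].round(2),'T',o['ft_torque'].round(3),'w',round(float(o['gripper_width']),2),'tau',o['tau'].round(2))
E
python3 st.py
```

```text
6.75 p [ 571.54 -278.09   96.58] yaw 3.16 tilt [0. 0.] F [-0.26  0.27  0.37] T [ 0.039  0.194 -0.022] w 42.91 tau [-0.000e+00 -5.126e+01  1.120e+01 -1.868e+01 -4.000e-02 -4.000e-02
 -0.000e+00]
```

Fingers close slowly (~80 mm/s); continue.

Call:
step_arm --rows '[{"hand": 8,"dx": 0,"dy": 0,"dz": 0,"rx": 0,"ry": 0,"rz": 0},{"hand": 8,"dx": 0,"dy": 0,"dz": 0,"rx": 0,"ry": 0,"rz": 0},{"hand": 8,"dx": 0,"dy": 0,"dz": 0,"rx": 0,"ry": 0,"rz": 0},{"hand": 8,"dx": 0,"dy": 0,"dz": 0,"rx": 0,"ry": 0,"rz": 0},{"hand": 8,"dx": 0,"dy": 0,"dz": 0,"rx": 0,"ry": 0,"rz": 0}]'

```text
t: 7.38
position: [571.5, -278.9, 96.7]
ee_rot: [0.514, -0.486, 0.487, -0.513]
ft_force: [0.9, -2.7, -0.5]
gripper_width: 13.8
```

```bash
python3 st.py
```

```text
7.375 p [ 571.53 -278.92   96.74] yaw 3.13 tilt [ 0.0004 -0.0011] F [ 0.86 -2.7  -0.52] T [-0.685  0.067  0.019] w 13.78 tau [-1.480e+00 -5.149e+01  9.800e+00 -1.823e+01 -4.200e-01  6.600e-01
  2.000e-02]
```

Call:
step_arm --rows '[{"hand": 8,"dx": 0,"dy": 2,"dz": 0,"rx": 0,"ry": 0,"rz": 0},{"hand": 8,"dx": 0,"dy": 2,"dz": 0,"rx": 0,"ry": 0,"rz": 0},{"hand": 8,"dx": 0,"dy": 1.5,"dz": 0,"rx": 0,"ry": 0,"rz": 0},{"hand": 8,"dx": 0,"dy": 0,"dz": 0,"rx": 0,"ry": 0,"rz": 0},{"hand": 8,"dx": 0,"dy": 0,"dz": 0,"rx": 0,"ry": 0,"rz": 0}]'

```text
t: 8.0
position: [571.7, -278.9, 92.2]
ee_rot: [-0.513, 0.486, -0.487, 0.514]
ft_force: [-2.4, -1.6, 7.6]
gripper_width: 13.8
```

```bash
python3 st.py
```

```text
8.0 p [ 571.67 -278.9    92.15] yaw 3.14 tilt [ 0.0009 -0.0006] F [-2.45 -1.6   7.57] T [-0.414  0.682 -0.002] w 13.79 tau [-1.550e+00 -4.777e+01  8.420e+00 -1.707e+01 -7.400e-01 -8.000e-02
 -2.000e-02]
```

Call:
step_arm --rows '[{"hand": 8,"dx": 0,"dy": 1,"dz": 0,"rx": 0,"ry": 0,"rz": 0},{"hand": 8,"dx": 0,"dy": 1,"dz": 0,"rx": 0,"ry": 0,"rz": 0},{"hand": 8,"dx": 0,"dy": 0,"dz": 0,"rx": 0,"ry": 0,"rz": 0},{"hand": 8,"dx": 0,"dy": 0,"dz": 0,"rx": 0,"ry": 0,"rz": 0},{"hand": 8,"dx": 0,"dy": 0,"dz": 0,"rx": 0,"ry": 0,"rz": 0}]'

```text
t: 8.62
position: [571.7, -279.0, 90.8]
ee_rot: [-0.513, 0.486, -0.486, 0.514]
ft_force: [-2.9, -0.2, 11.7]
gripper_width: 13.5
```

```bash
python3 st.py
```

```text
8.625 p [ 571.7  -278.97   90.83] yaw 3.14 tilt [ 0.0012 -0.0003] F [-2.93 -0.19 11.69] T [-0.184  0.99   0.002] w 13.49 tau [-1.390e+00 -4.567e+01  7.840e+00 -1.661e+01 -8.800e-01 -6.000e-01
 -2.000e-02]
```

Call:
step_arm --rows '[{"hand": 8,"dx": 0,"dy": 0,"dz": 0,"rx": 0,"ry": -2,"rz": 0},{"hand": 8,"dx": 0,"dy": 0,"dz": 0,"rx": 0,"ry": -2,"rz": 0},{"hand": 8,"dx": 0,"dy": 0,"dz": 0,"rx": 0,"ry": -2,"rz": 0},{"hand": 8,"dx": 0,"dy": 0,"dz": 0,"rx": 0,"ry": -2,"rz": 0},{"hand": 8,"dx": 0,"dy": 0,"dz": 0,"rx": 0,"ry": 0,"rz": 0}]'

```text
t: 9.25
position: [571.9, -278.6, 90.9]
ee_rot: [-0.546, 0.449, -0.449, 0.547]
ft_force: [-2.3, -1.0, 12.5]
gripper_width: 13.7
```

```bash
python3 st.py
```

```text
9.25 p [ 571.89 -278.63   90.88] yaw 11.15 tilt [0.0015 0.0003] F [-2.3  -1.03 12.53] T [-0.041  1.034 -0.062] w 13.73 tau [ -0.98 -45.66   7.61 -16.64  -0.65  -0.72   0.14]
```

Call:
step_arm --rows '[{"hand": 8,"dx": 0,"dy": 0,"dz": 0,"rx": 0,"ry": -4,"rz": 0},{"hand": 8,"dx": 0,"dy": 0,"dz": 0,"rx": 0,"ry": -4,"rz": 0},{"hand": 8,"dx": 0,"dy": 0,"dz": 0,"rx": 0,"ry": -4,"rz": 0},{"hand": 8,"dx": 0,"dy": 0,"dz": 0,"rx": 0,"ry": -4,"rz": 0},{"hand": 8,"dx": 0,"dy": 0,"dz": 0,"rx": 0,"ry": -2,"rz": 0}]'

```text
t: 9.88
position: [571.8, -278.4, 90.9]
ee_rot: [-0.609, 0.358, -0.358, 0.61]
ft_force: [-2.4, 0.7, 13.4]
gripper_width: 13.9
```

```bash
python3 st.py
```

```text
9.875 p [ 571.75 -278.38   90.9 ] yaw 29.21 tilt [0.0012 0.0008] F [-2.43  0.72 13.38] T [ 0.005  1.121 -0.152] w 13.85 tau [-1.120e+00 -4.570e+01  6.810e+00 -1.717e+01 -6.100e-01 -9.500e-01
 -2.000e-02]
```

Call:
step_arm --rows '[{"hand": 8,"dx": 0,"dy": 0,"dz": 0,"rx": 0,"ry": -4,"rz": 0},{"hand": 8,"dx": 0,"dy": 0,"dz": 0,"rx": 0,"ry": -4,"rz": 0},{"hand": 8,"dx": 0,"dy": 0,"dz": 0,"rx": 0,"ry": -4,"rz": 0},{"hand": 8,"dx": 0,"dy": 0,"dz": 0,"rx": 0,"ry": -2,"rz": 0},{"hand": 8,"dx": 0,"dy": 0,"dz": 0,"rx": 0,"ry": -2,"rz": 0}]'

```text
t: 10.5
position: [571.6, -278.3, 90.9]
ee_rot: [-0.653, 0.269, -0.27, 0.654]
ft_force: [-3.4, 1.2, 13.8]
gripper_width: 13.9
```

```bash
python3 st.py
```

```text
10.5 p [ 571.58 -278.25   90.85] yaw 45.19 tilt [0.0007 0.001 ] F [-3.44  1.19 13.81] T [ 0.067  1.203 -0.136] w 13.94 tau [ -1.16 -45.8    5.88 -17.57  -0.63  -1.14  -0.08]
```

Call:
step_arm --rows '[{"hand": 8,"dx": 0,"dy": 0,"dz": 0,"rx": 0,"ry": -1,"rz": 0},{"hand": 8,"dx": 0,"dy": 0,"dz": 0,"rx": 0,"ry": -1,"rz": 0},{"hand": 8,"dx": 0,"dy": 0,"dz": 0,"rx": 0,"ry": -1,"rz": 0},{"hand": 8,"dx": 0,"dy": 0,"dz": 0,"rx": 0,"ry": -1,"rz": 0},{"hand": 8,"dx": 0,"dy": 0,"dz": 0,"rx": 0,"ry": 0,"rz": 0}]'

```text
t: 11.12
position: [571.6, -278.2, 90.9]
ee_rot: [-0.662, 0.247, -0.247, 0.663]
ft_force: [-3.9, 0.5, 13.0]
gripper_width: 13.5
```

```bash
python3 st.py
```

```text
11.125 p [ 571.56 -278.2    90.91] yaw 49.13 tilt [0.0006 0.0011] F [-3.91  0.45 13.  ] T [ 0.103  1.257 -0.138] w 13.52 tau [ -0.85 -45.86   5.48 -17.66  -0.57  -1.21   0.16]
```

Call:
step_arm --rows '[{"hand": 8,"dx": 0,"dy": 0,"dz": 0,"rx": 0,"ry": -1,"rz": 0},{"hand": 8,"dx": 0,"dy": 0,"dz": 0,"rx": 0,"ry": -1,"rz": 0},{"hand": 8,"dx": 0,"dy": 0,"dz": 0,"rx": 0,"ry": -1,"rz": 0},{"hand": 8,"dx": 0,"dy": 0,"dz": 0,"rx": 0,"ry": -1,"rz": 0},{"hand": 8,"dx": 0,"dy": 0,"dz": 0,"rx": 0,"ry": 0,"rz": 0}]'

```text
t: 11.75
position: [571.4, -278.1, 90.8]
ee_rot: [-0.67, 0.224, -0.224, 0.671]
ft_force: [-4.5, -0.0, 13.0]
gripper_width: 13.8
```

```bash
python3 st.py
```

```text
11.75 p [ 571.42 -278.11   90.84] yaw 53.13 tilt [0.0003 0.0012] F [-4.47 -0.03 13.02] T [ 0.143  1.327 -0.192] w 13.84 tau [ -0.83 -45.84   5.26 -17.81  -0.58  -1.31   0.17]
```

Call:
step_arm --rows '[{"hand": 8,"dx": 0,"dy": 0,"dz": 0,"rx": 0,"ry": -1,"rz": 0},{"hand": 8,"dx": 0,"dy": 0,"dz": 0,"rx": 0,"ry": -1,"rz": 0},{"hand": 8,"dx": 0,"dy": 0,"dz": 0,"rx": 0,"ry": -1,"rz": 0},{"hand": 8,"dx": 0,"dy": 0,"dz": 0,"rx": 0,"ry": -1,"rz": 0},{"hand": 8,"dx": 0,"dy": 0,"dz": 0,"rx": 0,"ry": 0,"rz": 0}]'

```text
t: 12.38
position: [571.3, -278.1, 90.8]
ee_rot: [-0.678, 0.2, -0.2, 0.679]
ft_force: [-4.0, -0.1, 13.5]
gripper_width: 13.6
```

```bash
python3 st.py
```

```text
12.375 p [ 571.35 -278.07   90.85] yaw 57.13 tilt [0.0001 0.0013] F [-3.97 -0.13 13.46] T [ 0.106  1.398 -0.113] w 13.64 tau [ -0.87 -45.92   4.99 -17.95  -0.59  -1.36   0.17]
```

Call:
step_arm --rows '[{"hand": 8,"dx": 0,"dy": 0,"dz": 0,"rx": 0,"ry": -1,"rz": 0},{"hand": 8,"dx": 0,"dy": 0,"dz": 0,"rx": 0,"ry": -1,"rz": 0},{"hand": 8,"dx": 0,"dy": 0,"dz": 0,"rx": 0,"ry": -1,"rz": 0},{"hand": 8,"dx": 0,"dy": 0,"dz": 0,"rx": 0,"ry": -1,"rz": 0},{"hand": 8,"dx": 0,"dy": 0,"dz": 0,"rx": 0,"ry": 0,"rz": 0}]'

```text
t: 13.0
position: [571.2, -278.1, 90.8]
ee_rot: [-0.684, 0.176, -0.176, 0.685]
ft_force: [-4.9, 0.4, 13.5]
gripper_width: 13.8
```

```bash
python3 st.py
```

```text
13.0 p [ 571.24 -278.1    90.79] yaw 61.13 tilt [-0.0001  0.0013] F [-4.9   0.43 13.54] T [ 0.081  1.416 -0.144] w 13.77 tau [ -0.93 -46.     4.72 -18.05  -0.61  -1.38   0.16]
```

Call:
step_arm --rows '[{"hand": 8,"dx": 0,"dy": 0,"dz": 0,"rx": 0,"ry": -1,"rz": 0},{"hand": 8,"dx": 0,"dy": 0,"dz": 0,"rx": 0,"ry": -1,"rz": 0},{"hand": 8,"dx": 0,"dy": 0,"dz": 0,"rx": 0,"ry": -1,"rz": 0},{"hand": 8,"dx": 0,"dy": 0,"dz": 0,"rx": 0,"ry": -1,"rz": 0},{"hand": 8,"dx": 0,"dy": 0,"dz": 0,"rx": 0,"ry": 0,"rz": 0}]'

```text
t: 13.62
position: [571.3, -278.1, 90.9]
ee_rot: [-0.69, 0.152, -0.152, 0.691]
ft_force: [-4.6, 0.2, 12.6]
gripper_width: 13.9
```

```bash
python3 st.py
```

```text
13.625 p [ 571.27 -278.1    90.85] yaw 65.14 tilt [-0.      0.0012] F [-4.63  0.21 12.55] T [ 0.057  1.432 -0.09 ] w 13.9 tau [ -0.93 -46.01   4.48 -18.1   -0.6   -1.41   0.16]
```

Call:
step_arm --rows '[{"hand": 8,"dx": 0,"dy": 0,"dz": 0,"rx": 0,"ry": -1,"rz": 0},{"hand": 8,"dx": 0,"dy": 0,"dz": 0,"rx": 0,"ry": -1,"rz": 0},{"hand": 8,"dx": 0,"dy": 0,"dz": 0,"rx": 0,"ry": -1,"rz": 0},{"hand": 8,"dx": 0,"dy": 0,"dz": 0,"rx": 0,"ry": -1,"rz": 0},{"hand": 8,"dx": 0,"dy": 0,"dz": 0,"rx": 0,"ry": 0,"rz": 0}]'

```text
t: 14.25
position: [571.2, -278.0, 90.9]
ee_rot: [-0.695, 0.128, -0.128, 0.696]
ft_force: [-4.6, 0.8, 13.1]
gripper_width: 13.9
```

```bash
python3 st.py
```

```text
14.25 p [ 571.23 -278.03   90.86] yaw 69.13 tilt [-0.0002  0.0013] F [-4.56  0.84 13.09] T [ 0.116  1.406 -0.121] w 13.91 tau [ -0.9  -45.96   4.27 -18.18  -0.57  -1.49   0.18]
```

Call:
step_arm --rows '[{"hand": 8,"dx": 0,"dy": 0,"dz": 0,"rx": 0,"ry": -1,"rz": 0},{"hand": 8,"dx": 0,"dy": 0,"dz": 0,"rx": 0,"ry": -1,"rz": 0},{"hand": 8,"dx": 0,"dy": 0,"dz": 0,"rx": 0,"ry": -1,"rz": 0},{"hand": 8,"dx": 0,"dy": 0,"dz": 0,"rx": 0,"ry": -1,"rz": 0},{"hand": 8,"dx": 0,"dy": 0,"dz": 0,"rx": 0,"ry": 0,"rz": 0}]'

```text
t: 14.88
position: [571.1, -278.0, 90.9]
ee_rot: [-0.699, 0.104, -0.103, 0.7]
ft_force: [-4.6, 1.2, 14.0]
gripper_width: 13.6
```

```bash
python3 st.py
```

```text
14.875 p [ 571.14 -277.97   90.86] yaw 73.13 tilt [-0.0004  0.0014] F [-4.61  1.23 13.99] T [ 0.156  1.438 -0.139] w 13.56 tau [ -0.9  -45.94   4.04 -18.31  -0.57  -1.58   0.19]
```

Call:
step_arm --rows '[{"hand": 8,"dx": 0,"dy": 0,"dz": 0,"rx": 0,"ry": -1,"rz": 0},{"hand": 8,"dx": 0,"dy": 0,"dz": 0,"rx": 0,"ry": -1,"rz": 0},{"hand": 8,"dx": 0,"dy": 0,"dz": 0,"rx": 0,"ry": -1,"rz": 0},{"hand": 8,"dx": 0,"dy": 0,"dz": 0,"rx": 0,"ry": -1,"rz": 0},{"hand": 8,"dx": 0,"dy": 0,"dz": 0,"rx": 0,"ry": 0,"rz": 0}]'

```text
t: 15.5
position: [571.0, -278.0, 90.9]
ee_rot: [-0.702, 0.08, -0.079, 0.703]
ft_force: [-5.6, 0.7, 14.0]
gripper_width: 13.8
```

```bash
python3 st.py
```

```text
15.5 p [ 571.   -278.     90.86] yaw 77.13 tilt [-0.0006  0.0014] F [-5.6   0.65 13.95] T [ 0.102  1.525 -0.158] w 13.8 tau [ -0.96 -46.     3.76 -18.45  -0.59  -1.64   0.19]
```

Call:
step_arm --rows '[{"hand": 8,"dx": 0,"dy": 0,"dz": 0,"rx": 0,"ry": -1,"rz": 0},{"hand": 8,"dx": 0,"dy": 0,"dz": 0,"rx": 0,"ry": -1,"rz": 0},{"hand": 8,"dx": 0,"dy": 0,"dz": 0,"rx": 0,"ry": -1,"rz": 0},{"hand": 8,"dx": 0,"dy": 0,"dz": 0,"rx": 0,"ry": -1,"rz": 0},{"hand": 8,"dx": 0,"dy": 0,"dz": 0,"rx": 0,"ry": 0,"rz": 0}]'

```text
t: 16.12
position: [571.1, -278.3, 90.8]
ee_rot: [-0.704, 0.055, -0.055, 0.705]
ft_force: [-4.3, 0.3, 13.4]
gripper_width: 13.6
```

```bash
python3 st.py
```

```text
16.125 p [ 571.06 -278.26   90.83] yaw 81.02 tilt [-0.0002  0.0014] F [-4.3   0.26 13.4 ] T [ 0.014  1.35  -0.601] w 13.61 tau [ -1.51 -46.28   3.1  -18.49  -0.25  -1.46   0.67]
```

Moment rose to 0.6 N·m: the stop, at ~78°. Back off slightly to relieve, then lift.

Call:
step_arm --rows '[{"hand": 8,"dx": 0,"dy": 0,"dz": 0,"rx": 0,"ry": 1,"rz": 0},{"hand": 8,"dx": 0,"dy": 0,"dz": 0,"rx": 0,"ry": 1,"rz": 0},{"hand": 8,"dx": 0,"dy": -2,"dz": 0,"rx": 0,"ry": 0,"rz": 0},{"hand": 8,"dx": 0,"dy": -2,"dz": 0,"rx": 0,"ry": 0,"rz": 0},{"hand": 8,"dx": 0,"dy": -2,"dz": 0,"rx": 0,"ry": 0,"rz": 0}]'

```text
t: 16.75
position: [571.0, -278.1, 94.7]
ee_rot: [-0.704, 0.067, -0.067, 0.704]
ft_force: [-1.6, -1.8, 0.3]
gripper_width: 13.7
```

```bash
python3 st.py
```

```text
16.75 p [ 571.   -278.1    94.71] yaw 79.14 tilt [-0.0011  0.0003] F [-1.64 -1.82  0.33] T [-0.535  0.545 -0.261] w 13.7 tau [-1.630e+00 -5.359e+01  4.150e+00 -2.047e+01 -5.400e-01 -3.000e-02
  2.000e-01]
```

Call:
step_arm --rows '[{"hand": 8,"dx": 0,"dy": -2,"dz": 0,"rx": 0,"ry": 0,"rz": 0},{"hand": 8,"dx": 0,"dy": -2,"dz": 0,"rx": 0,"ry": 0,"rz": 0},{"hand": 8,"dx": 0,"dy": -2,"dz": 0,"rx": 0,"ry": 0,"rz": 0},{"hand": 8,"dx": 0,"dy": -1,"dz": 0,"rx": 0,"ry": 0,"rz": 0},{"hand": 8,"dx": 0,"dy": 0,"dz": 0,"rx": 0,"ry": 0,"rz": 0}]'

```text
t: 17.38
position: [571.3, -277.9, 101.8]
ee_rot: [-0.704, 0.067, -0.067, 0.704]
ft_force: [-1.3, -1.5, -6.6]
gripper_width: 13.8
```

```bash
python3 st.py
```

```text
17.375 p [ 571.31 -277.92  101.81] yaw 79.16 tilt [-0.0006  0.0003] F [-1.27 -1.45 -6.63] T [-0.678  0.297 -0.195] w 13.82 tau [ -1.68 -56.62   4.62 -22.17  -0.52   0.27   0.19]
```

```bash
python3 ov.py 571.8 -278.3 79 w9.png
python3 - <<'E'
from h import *
a=arm.camera('side'); cv2.imwrite('pics/s9.png',cv2.resize(a['image'][260:365,320:460],(800,600),interpolation=cv2.INTER_CUBIC)[:,:,::-1])
c=arm.camera('wrist'); save(c,'w9f.png')
E
```

```text
17.425 [ 571.29805699 -277.95481431  101.82568621] 79.1621246809831 tilt [-6.e-04  3.e-04 -1.e+00] [-0.96 -1.92 -6.46]
```

View pics/s9.png

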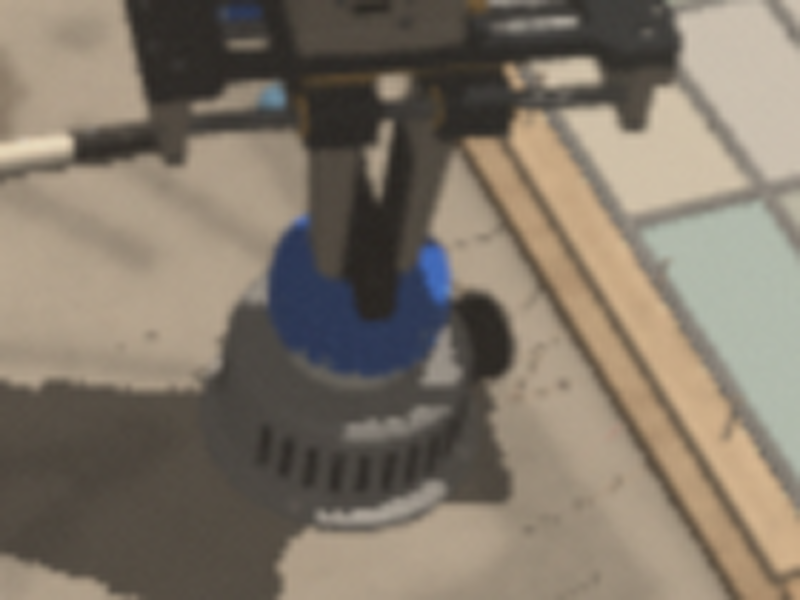

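View pics/w9f.png

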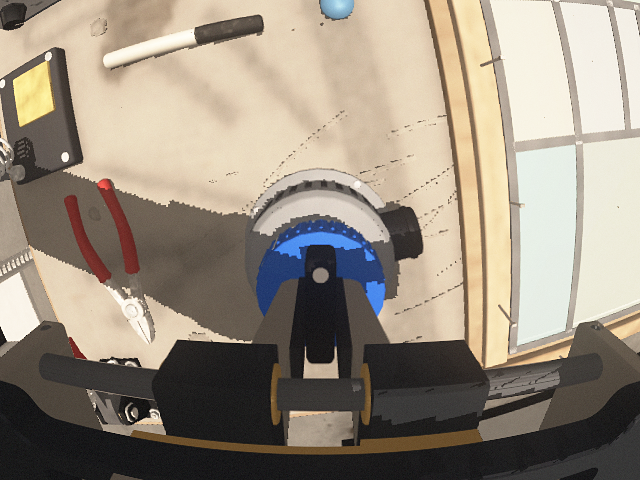

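Call:
step_arm --rows '[{"hand": 8,"dx": 0,"dy": -2,"dz": 0,"rx": 0,"ry": 0,"rz": 0},{"hand": 8,"dx": 0,"dy": -2,"dz": 0,"rx": 0,"ry": 0,"rz": 0},{"hand": 8,"dx": 0,"dy": -2,"dz": 0,"rx": 0,"ry": 0,"rz": 0},{"hand": 8,"dx": 0,"dy": -2,"dz": 0,"rx": 0,"ry": 0,"rz": 0},{"hand": 8,"dx": 0,"dy": 0,"dz": 0,"rx": 0,"ry": 0,"rz": 0}]'

```text
t: 18.15
position: [572.1, -277.9, 110.7]
ee_rot: [-0.704, 0.066, -0.067, 0.704]
ft_force: [0.7, -1.0, -1.6]
gripper_width: 13.8
```

```bash
python3 st.py
```

```text
18.15 p [ 572.09 -277.95  110.66] yaw 79.18 tilt [ 0.0012 -0.    ] F [ 0.69 -0.96 -1.62] T [-0.011  0.012  0.008] w 13.83 tau [-3.000e-02 -5.352e+01  5.820e+00 -2.092e+01 -4.000e-02  6.000e-02
 -0.000e+00]
```

Call:
step_arm --rows '[{"hand": 8,"dx": 0,"dy": -5,"dz": 0,"rx": 0,"ry": 0,"rz": 0},{"hand": 8,"dx": 0,"dy": -10,"dz": 0,"rx": 0,"ry": 0,"rz": 0},{"hand": 8,"dx": 0,"dy": -15,"dz": 0,"rx": 0,"ry": 0,"rz": 0},{"hand": 8,"dx": 0,"dy": -20,"dz": 0,"rx": 0,"ry": 0,"rz": 0},{"hand": 8,"dx": 0,"dy": -15,"dz": 0,"rx": 0,"ry": 0,"rz": 0}]'

```text
t: 18.77
position: [572.1, -278.5, 177.3]
ee_rot: [0.704, -0.066, 0.068, -0.704]
ft_force: [0.3, -0.4, -1.4]
gripper_width: 14.1
```

```bash
python3 st.py; python3 -c "
from h import *
c=arm.camera('wrist');save(c,'w10.png')
plan([518,99,150],-10.8,10)"
```

```text
18.775 p [ 572.06 -278.45  177.27] yaw 79.15 tilt [ 0.0019 -0.0007] F [ 0.3  -0.45 -1.36] T [-0.032  0.095  0.015] w 14.06 tau [ 1.900e-01 -5.020e+01  5.380e+00 -2.273e+01 -1.000e-01 -1.400e-01
  5.000e-02]
p [ 573.  -278.9  179.1] yaw -10.85 rv [ 0.04 -0.05  0.28] tilt -1.0
{'dx': -13.0, 'dy': 3.0, 'dz': 36.0, 'rx': 0.0, 'ry': -0.0, 'rz': 0.0}
{'dx': -12.0, 'dy': 3.0, 'dz': 36.0, 'rx': 0.0, 'ry': -0.0, 'rz': 0.0}
{'dx': -13.0, 'dy': 2.0, 'dz': 36.0, 'rx': 0.0, 'ry': -0.0, 'rz': 0.0}
{'dx': -12.0, 'dy': 3.0, 'dz': 36.0, 'rx': 0.0, 'ry': -0.0, 'rz': 0.0}
{'dx': -13.0, 'dy': 3.0, 'dz': 36.0, 'rx': 0.0, 'ry': -0.0, 'rz': 0.0}
{'dx': -12.0, 'dy': 3.0, 'dz': 36.0, 'rx': 0.0, 'ry': -0.0, 'rz': 0.0}
{'dx': -13.0, 'dy': 3.0, 'dz': 37.0, 'rx': 0.0, 'ry': -0.0, 'rz': 0.0}
{'dx': -12.0, 'dy': 3.0, 'dz': 36.0, 'rx': 0.0, 'ry': -0.0, 'rz': 0.0}
{'dx': -13.0, 'dy': 2.0, 'dz': 36.0, 'rx': 0.0, 'ry': -0.0, 'rz': 0.0}
{'dx': -12.0, 'dy': 3.0, 'dz': 36.0, 'rx': 0.0, 'ry': -0.0, 'rz': 0.0}
end [518.3  99.1 150.3]
```

View pics/w10.png

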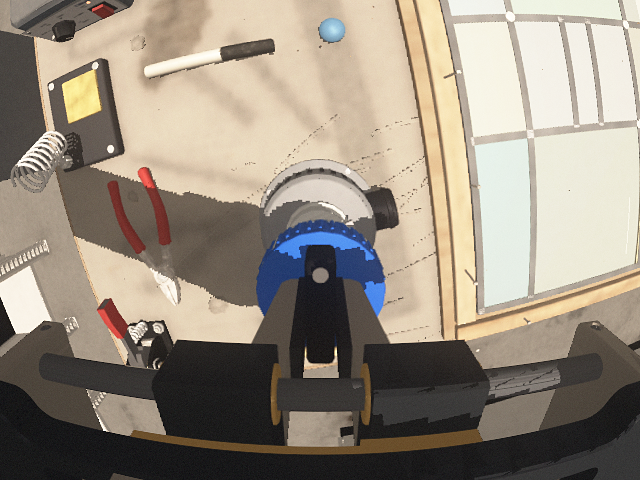

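Call:
step_arm --rows '[{"hand": 8,"dx": -8,"dy": 0,"dz": 25,"rx": 0,"ry": 0,"rz": 0},{"hand": 8,"dx": -16,"dy": 0,"dz": 46,"rx": 0,"ry": 0,"rz": 0},{"hand": 8,"dx": -20,"dy": 0,"dz": 58,"rx": 0,"ry": 0,"rz": 0},{"hand": 8,"dx": -20,"dy": 0,"dz": 58,"rx": 0,"ry": 0,"rz": 0},{"hand": 8,"dx": -16,"dy": 5,"dz": 50,"rx": 0,"ry": 0,"rz": 0}]'

```text
t: 19.45
position: [537.4, -27.9, 170.8]
ee_rot: [-0.704, 0.066, -0.067, 0.704]
ft_force: [1.4, 0.5, -2.1]
gripper_width: 13.9
```

Call:
step_arm --rows '[{"hand": 8,"dx": -8,"dy": 5,"dz": 20,"rx": 0,"ry": 0,"rz": 0},{"hand": 8,"dx": 0,"dy": 0,"dz": 0,"rx": 0,"ry": 0,"rz": 0},{"hand": 8,"dx": 0,"dy": 0,"dz": 0,"rx": 0,"ry": 0,"rz": 0},{"hand": 8,"dx": 0,"dy": 0,"dz": 0,"rx": 0,"ry": 0,"rz": 0},{"hand": 8,"dx": 0,"dy": 0,"dz": 0,"rx": 0,"ry": 0,"rz": 0}]'

```text
t: 20.08
position: [533.7, -10.4, 165.2]
ee_rot: [0.704, -0.067, 0.068, -0.704]
ft_force: [0.3, -0.6, -1.8]
gripper_width: 13.8
```

```bash
python3 st.py; python3 -c "
from h import *
c=arm.camera('wrist');save(c,'w11.png')
print([(d['conf'],c2w(c,d['location']).round(1)) for d in arm.spot_in(c,'dish_floor')])
for d in arm.outline_of(c,'dish_floor'):
    cs,_=cv2.findContours(d['mask'].astype(np.uint8),cv2.RETR_EXTERNAL,cv2.CHAIN_APPROX_NONE); k=max(cs,key=len)[:,0]
    for z in (4,14):
        w=np.array([fatz(c,*p,z)[:2] for p in k]); print(d['conf'],len(k),z,cv2.minEnclosingCircle(w.astype(np.float32)),w.min(0),w.max(0))
"
```

```text
20.075 p [533.66 -10.4  165.25] yaw 79.04 tilt [ 0.0004 -0.0003] F [ 0.35 -0.63 -1.8 ] T [-0.069  0.06   0.003] w 13.81 tau [-0.000e+00 -4.086e+01  3.210e+00 -2.141e+01 -4.000e-02  1.000e-02
  0.000e+00]
[(0.64, array([514.1,  99.7,   2.8]))]
```

View pics/w11.png

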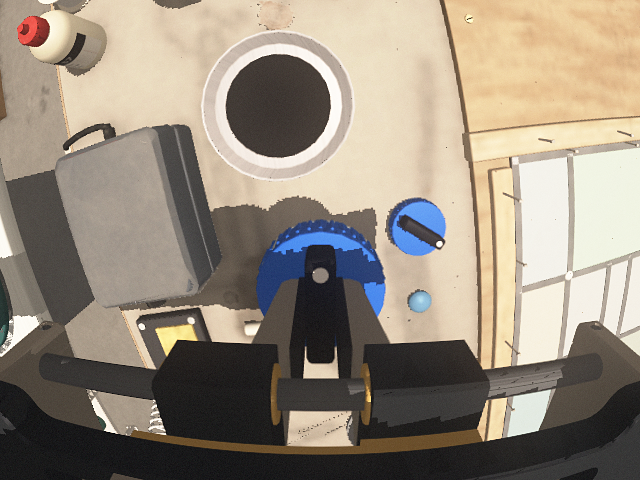

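```bash
python3 -c "
from h import *
c=arm.camera('wrist'); I=c['image'][40:175,210:350].max(2); m=(I<70).astype(np.uint8)
n,l,s,ce=cv2.connectedComponentsWithStats(m);k=1+np.argmax(s[1:,4]);print(s[k],ce[k]+[210,40])
ct=max(cv2.findContours((l==k).astype(np.uint8),cv2.RETR_EXTERNAL,cv2.CHAIN_APPROX_NONE)[0],key=len)[:,0]+[210,40]
w=np.array([fatz(c,*p,4)[:2] for p in ct]);C=cv2.fitEllipse(w.astype(np.float32));print(C)
b=arm.camera('top');a=arm.camera('side');u=fproj(c,[[C[0][0],C[0][1],4]])[0]
print(tri(fray(c,*u),ray(b,235.2,227.8)),tri(fray(c,*u),ray(a,308.1,234.4)))
print(arm.get_obs()['position'],(arm.get_obs()['t']))
plan([C[0][0],C[0][1],70],-10.96,5)
"
```

```text
[  17   15   96  103 6559] [271.98399146 107.98444885]
((513.5079956054688, 97.77583312988281), (77.90576171875, 90.55586242675781), 8.346199035644531)
(array([514.78916271,  96.36604138,  14.01888033]), np.float64(1.2024058294857938)) (array([516.14957191,  96.45317682,   8.62479294]), np.float64(4.587897425936959))
[533.45484826  -9.31935225 165.08357625] 20.375
p [533.5  -9.3 165.1] yaw -10.86 rv [0.  0.1 0. ] tilt -1.0
{'dx': -8.0, 'dy': 19.0, 'dz': 20.0, 'rx': 0.0, 'ry': 0.0, 'rz': 0.0}
{'dx': -8.0, 'dy': 19.0, 'dz': 21.0, 'rx': 0.0, 'ry': 0.0, 'rz': 0.0}
{'dx': -8.0, 'dy': 19.0, 'dz': 20.0, 'rx': 0.0, 'ry': 0.0, 'rz': 0.0}
{'dx': -8.0, 'dy': 19.0, 'dz': 20.0, 'rx': 0.0, 'ry': 0.0, 'rz': 0.0}
{'dx': -8.0, 'dy': 19.0, 'dz': 20.0, 'rx': 0.0, 'ry': 0.0, 'rz': 0.0}
end [513.2  97.4  70.1]
```

Call:
step_arm --rows '[{"hand": 8,"dx": -6,"dy": 5,"dz": 18,"rx": 0,"ry": 0,"rz": 0},{"hand": 8,"dx": -10,"dy": 10,"dz": 28,"rx": 0,"ry": 0,"rz": 0},{"hand": 8,"dx": -12,"dy": 15,"dz": 30,"rx": 0,"ry": 0,"rz": 0},{"hand": 8,"dx": -7,"dy": 20,"dz": 18,"rx": 0,"ry": 0,"rz": 0},{"hand": 8,"dx": -2.5,"dy": 20,"dz": 8,"rx": 0,"ry": 0,"rz": 0}]'

```text
t: 21.0
position: [514.9, 101.4, 94.2]
ee_rot: [-0.704, 0.066, -0.065, 0.704]
ft_force: [0.1, -0.0, -2.0]
gripper_width: 13.4
```

Call:
step_arm --rows '[{"hand": 8,"dx": 0,"dy": 18,"dz": 0,"rx": 0,"ry": 0,"rz": 0},{"hand": 8,"dx": 0,"dy": 12,"dz": 0,"rx": 0,"ry": 0,"rz": 0},{"hand": 8,"dx": 0,"dy": 6,"dz": 0,"rx": 0,"ry": 0,"rz": 0},{"hand": 8,"dx": 0,"dy": 0,"dz": 0,"rx": 0,"ry": 0,"rz": 0},{"hand": 8,"dx": 0,"dy": 0,"dz": 0,"rx": 0,"ry": 0,"rz": 0}]'

```text
t: 21.62
position: [516.3, 97.9, 59.6]
ee_rot: [-0.704, 0.067, -0.067, 0.704]
ft_force: [-0.0, -0.0, -1.2]
gripper_width: 13.9
```

```bash
python3 st.py; python3 -c "
from h import *
c=arm.camera('wrist');save(c,'w12.png')
a=arm.camera('side'); cv2.imwrite('pics/s12.png',cv2.resize(a['image'][180:285,250:390],(800,600),interpolation=cv2.INTER_CUBIC)[:,:,::-1])"
```

```text
21.625 p [516.33  97.89  59.59] yaw 79.12 tilt [0.001  0.0003] F [-0.02 -0.02 -1.21] T [-0.028  0.015  0.005] w 13.86 tau [ 1.000e-02 -4.499e+01  3.300e+00 -1.636e+01 -4.000e-02  0.000e+00
  0.000e+00]
```

View pics/w12.png

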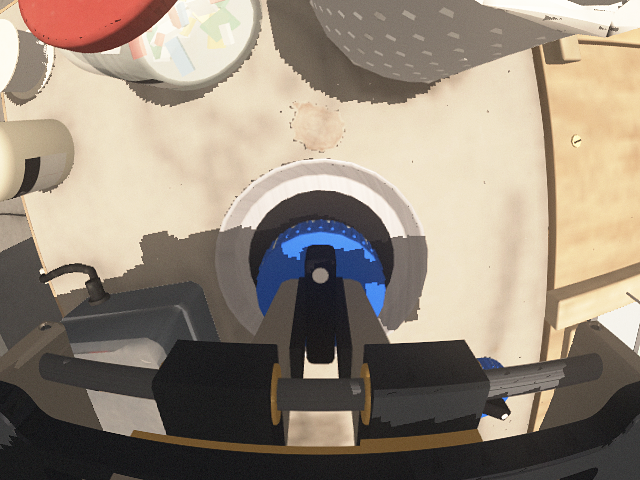

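View pics/s12.png

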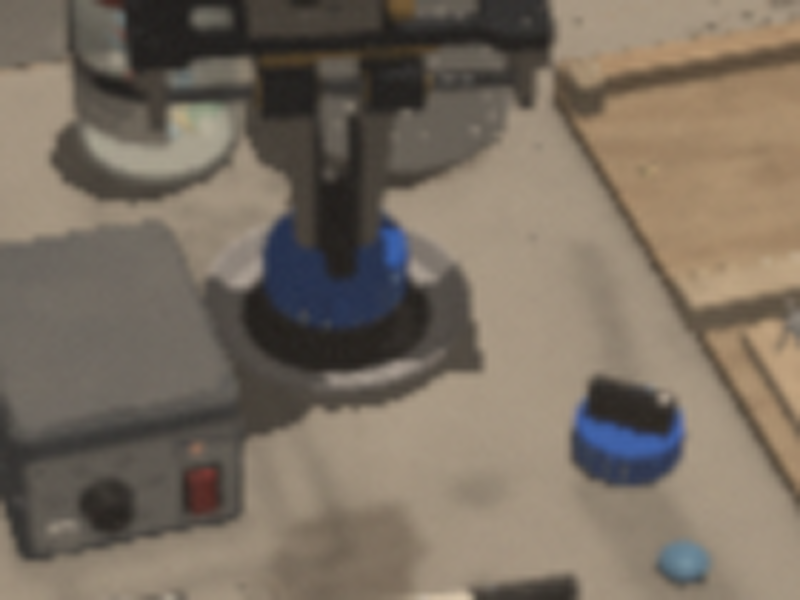

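Call:
step_arm --rows '[{"hand": 8,"dx": 0,"dy": 5,"dz": 0,"rx": 0,"ry": 0,"rz": 0},{"hand": 8,"dx": 0,"dy": 5,"dz": 0,"rx": 0,"ry": 0,"rz": 0},{"hand": 8,"dx": 0,"dy": 3,"dz": 0,"rx": 0,"ry": 0,"rz": 0},{"hand": 8,"dx": 0,"dy": 2,"dz": 0,"rx": 0,"ry": 0,"rz": 0},{"hand": 8,"dx": 0,"dy": 0,"dz": 0,"rx": 0,"ry": 0,"rz": 0}]'

```text
t: 22.35
position: [515.7, 98.0, 43.9]
ee_rot: [0.704, -0.067, 0.067, -0.704]
ft_force: [0.2, -0.6, -1.6]
gripper_width: 13.7
```

Call:
step_arm --rows '[{"hand": 8,"dx": 0,"dy": 1,"dz": 0,"rx": 0,"ry": 0,"rz": 0},{"hand": 8,"dx": 0,"dy": 1,"dz": 0,"rx": 0,"ry": 0,"rz": 0},{"hand": 8,"dx": 0,"dy": 1,"dz": 0,"rx": 0,"ry": 0,"rz": 0},{"hand": 8,"dx": 0,"dy": 0,"dz": 0,"rx": 0,"ry": 0,"rz": 0},{"hand": 8,"dx": 0,"dy": 0,"dz": 0,"rx": 0,"ry": 0,"rz": 0}]'

```text
t: 22.98
position: [515.8, 98.1, 41.1]
ee_rot: [-0.704, 0.067, -0.067, 0.704]
ft_force: [0.1, 1.0, -0.8]
gripper_width: 13.8
```

Call:
step_arm --rows '[{"hand": 8,"dx": 0,"dy": 0.5,"dz": 0,"rx": 0,"ry": 0,"rz": 0},{"hand": 8,"dx": 0,"dy": 0.5,"dz": 0,"rx": 0,"ry": 0,"rz": 0},{"hand": 8,"dx": 0,"dy": 0.5,"dz": 0,"rx": 0,"ry": 0,"rz": 0},{"hand": 8,"dx": 0,"dy": 0,"dz": 0,"rx": 0,"ry": 0,"rz": 0},{"hand": 8,"dx": 0,"dy": 0,"dz": 0,"rx": 0,"ry": 0,"rz": 0}]'

```text
t: 23.6
position: [516.1, 98.1, 40.6]
ee_rot: [-0.704, 0.067, -0.067, 0.704]
ft_force: [-1.5, 0.0, 9.5]
gripper_width: 13.8
```

Call:
step_arm --rows '[{"hand": 8,"dx": 0,"dy": -0.7,"dz": 0,"rx": 0,"ry": 0,"rz": 0},{"hand": 8,"dx": 0,"dy": 0,"dz": 0,"rx": 0,"ry": 0,"rz": 0},{"hand": 40,"dx": 0,"dy": 0,"dz": 0,"rx": 0,"ry": 0,"rz": 0},{"hand": 40,"dx": 0,"dy": 0,"dz": 0,"rx": 0,"ry": 0,"rz": 0},{"hand": 40,"dx": 0,"dy": 0,"dz": 0,"rx": 0,"ry": 0,"rz": 0}]'

```text
t: 24.22
position: [515.8, 98.1, 40.1]
ee_rot: [0.704, -0.067, 0.067, -0.704]
ft_force: [-0.9, -0.2, 0.4]
gripper_width: 39.3
```

Call:
step_arm --rows '[{"hand": 40,"dx": 0,"dy": 0,"dz": 0,"rx": 0,"ry": 0,"rz": 0},{"hand": 40,"dx": 0,"dy": -5,"dz": 0,"rx": 0,"ry": 0,"rz": 0},{"hand": 40,"dx": 0,"dy": -15,"dz": 0,"rx": 0,"ry": 0,"rz": 0},{"hand": 40,"dx": 0,"dy": -30,"dz": 0,"rx": 0,"ry": 0,"rz": 0},{"hand": 40,"dx": 0,"dy": -30,"dz": 0,"rx": 0,"ry": 0,"rz": 0}]'

```text
t: 24.85
position: [516.0, 98.0, 122.1]
ee_rot: [-0.704, 0.067, -0.067, 0.704]
ft_force: [-0.4, -0.0, -0.5]
gripper_width: 39.9
```

Call:
step_arm --rows '[{"hand": 40,"dx": 0,"dy": -30,"dz": 0,"rx": 0,"ry": 0,"rz": 0},{"hand": 40,"dx": 0,"dy": -25,"dz": 0,"rx": 0,"ry": 0,"rz": 0},{"hand": 40,"dx": 0,"dy": -10,"dz": 0,"rx": 0,"ry": 0,"rz": 0},{"hand": 40,"dx": 0,"dy": 0,"dz": 0,"rx": 0,"ry": 0,"rz": 0},{"hand": 40,"dx": 0,"dy": 0,"dz": 0,"rx": 0,"ry": 0,"rz": 0}]'

```text
t: 25.48
position: [515.2, 97.9, 184.5]
ee_rot: [0.704, -0.067, 0.066, -0.704]
ft_force: [0.3, -0.4, -0.0]
gripper_width: 40.0
```

```bash
python3 st.py; python3 -c "
from h import *
c=arm.camera('wrist');save(c,'w13.png')
a=arm.camera('side'); save(a,'s13.png'); cv2.imwrite('pics/s13c.png',cv2.resize(a['image'][180:285,250:390],(800,600),interpolation=cv2.INTER_CUBIC)[:,:,::-1])
b=arm.camera('top');save(b,'t13.png')
for n,k in(('wrist',c),('side',a),('top',b)):
  for l in ('cover_grip','marker_a','glass_cutter','flux_bottle'): print(n,l,[(round(d['conf'],2),c2w(k,d['location']).round(1)) for d in arm.spot_in(k,l)])"
```

```text
25.475 p [515.16  97.94 184.46] yaw 79.16 tilt [-0.0015 -0.0005] F [ 0.32 -0.44 -0.05] T [-0.051  0.046  0.05 ] w 40.02 tau [ 1.000e-02 -3.907e+01  2.620e+00 -2.179e+01 -5.000e-02 -1.000e-02
 -0.000e+00]
wrist cover_grip [(0.89, array([618.4, -25.2,  16. ])), (0.66, array([518.6, 102.2,  25.9]))]
wrist marker_a []
wrist glass_cutter []
wrist flux_bottle [(0.55, array([352.8, 207.8,  63.6]))]
side cover_grip [(0.76, array([514.8,  80.7,  29.6])), (0.67, array([618.7, -42.9,  18.7])), (0.53, array([324.3, 279.5,  43.9]))]
side marker_a [(0.73, array([ 503.7, -112.9,   14.5]))]
side glass_cutter [(0.88, array([ 536. , -421.3,   10.3]))]
side flux_bottle [(0.75, array([342.6, 194. ,  56.2]))]
top cover_grip [(0.92, array([511.8,  86.8,  26.3])), (0.57, array([618.4, -34.5,  14.8]))]
top marker_a [(0.59, array([ 503.8, -107.2,   11.6]))]
top glass_cutter [(0.59, array([ 536.4, -419.6,    7.2]))]
top flux_bottle []
```

View pics/w13.png

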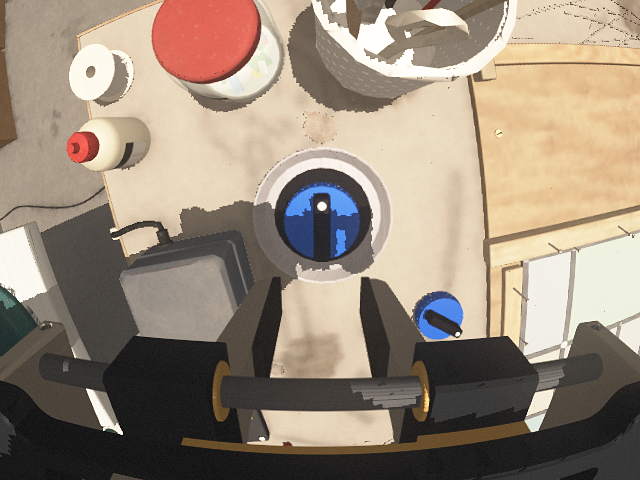

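View pics/s13.png

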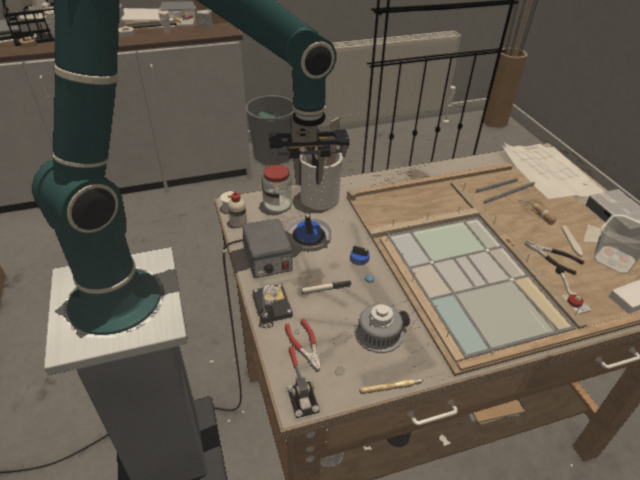

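The wrist picture shows the cover upright and centred in the dish at (322,218), with the gripper clear of it. In the side picture the canister stands open at (381,325) and the bystanders have not moved. Handing in.

```bash
python3 -c "
from h import *
print(arm.sign_off())"
```

```text
the job is handed in; nothing more can be done
None
```

The cover is off the canister and stands upright in the steel parts dish. I handed the job in at about 25.5 s; no verdict is reported.

- **Which cover:** I took the larger one, on the canister (side view 382,312), not the small look-alike on the bench (side view 359,255).
- **Pressing:** I pressed the cover down about 5.9 mm, at 11.7 N. The force rose to about 14 N while turning, above the 10–12 N given.
- **Turning:** I turned it counter-clockwise. The moment rose to 0.60 N m after about 78°, under the 0.8 N m limit, and I backed off 2° before lifting.
- **Lifting:** The upward pull reached about 6.6 N partway. I stopped and found no slip in the jaws. It then came free, and only the cover's weight remained.
- **Placing:** I set it down at about (516, 98) mm. The last slow half-millimetre steps pressed it on the dish floor with about 9.5 N. I eased off before opening the jaws and rising 140 mm.

**Last checks**
- The wrist picture shows the cover right way up, centred in the dish, with the gripper well clear.
- In the side view the marker, cutter and bottle are within about 4 mm of where they started. I checked the glass nugget and spool only by eye, and both look unmoved.

**Disagreements**
- The wrist and top cameras differed by about 4–5 mm on the cover's x position. I used the wrist camera, because the fingertips projected exactly where they appeared in its picture.
- In the final views the networks put the cover 12–17 mm off the dish centre in y from the side and top cameras, and about 5 mm off from the wrist camera. The side and top cameras were also that far off, or more, on the closed canister and cover at the start, so I went by the picture and the release position.

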